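# Cradle the vacuum gauge and reset its peak hand to zero

## Task

Lay the loose vacuum gauge back into its white sloping desk cradle, bottom edge on the ledge, back flat on the rails and dial looking up, and let go of it; set it down, do not drop it. Then press its round reset knob in and turn it counter-clockwise, taking fresh grips as needed, until the red peak hand is fully back at its zero stop; let the knob spring out and leave the gauge seated. Leave the bottles, the tip box and the timer where they stand.

Things in the scene. Friction and masses are not known exactly. Their poses are not given: they have to be found in the camera images.
- gauge_center (a point): Centre of the loose vacuum gauge: dark square case 62 mm wide (y), 62 mm high (z), 40 mm deep (x), 0.3 kg, white dial under a clear window. Axes are the case's own: z from bottom edge to top edge, x from dial to back (the dial faces -x). Starts upright on the bench on its bottom edge, dial roughly to the robot. So it reaches 31 mm from here in y and z, 20 mm in x.
- gauge: The same gauge; this origin is the middle of its underside, same axes. Two brass hose barbs stand 13 mm out behind its back, within 13 mm of the back's middle. Standing free on the bench it tips over when its knob is pressed.
- knob_center (a point): Middle of the round black reset knob in the centre of the dial: a fluted cylinder 20 mm across, 17 mm long, on a thin stem, its axis along the gauge's x. When out, its ends are 5 and 22 mm in front of the case's front, so this point is 33.5 mm from gauge_center. It goes in by 5 mm: keep fingertips 6 mm or more off the case before pressing. This point's axes turn with the knob.
- reset_press (a joint): How far the reset knob is pressed in, in m: 0 out (a spring holds it out with 2 N), 0.005 fully in (5.6 N). Out, it turns idly and moves nothing; the hand is driven only while it is in by 3 mm or more. Let go, it springs out and stays at the angle where it was left.
- peak_hand (a joint): Angle of the red peak hand (21 mm long), rad: 0 at its zero stop, a steel pin at the dial's lower left beside the thin black hand; grows clockwise seen from the front, scale end 4.71. Starts at 1.5 to 2.6; friction keeps it. A dog under the knob, if pressed in, meets it after 0.2 to 2.4 rad of idle counter-clockwise turning, then pushes it down; 2.8 to 3.9 rad in all, to a firm stop.
- cradle_seat (a point): Where gauge_center lies when the gauge is seated in the cradle, 62 mm above the bench. Axes as the seated gauge's: x from dial to back, z from bottom edge to top edge, both 45 degrees from vertical, dial looking up to the robot's side. The back lies on two sloping rails (20 mm along +x), the bottom edge on a ledge (31 mm along -z).
- cradle: White sloping desk cradle screwed to the bench, foot 112 x 92 mm; origin on the bench under the seat, front to its -x. Rails 14 mm wide, 28 mm apart inside. Low cheeks at the ends of the ledge, 2 mm clear of the case and flared at the top, reach 13 mm above the ledge and 8 mm beyond the case's sides; above them the case's sides are free.
- media_bottle: Square clear bottle with pink contents and white cap, 72 x 71 mm, 177 mm high; origin at the centre of its underside. A bystander.
- reagent_bottle: Small round white bottle, 43 mm across, 81 mm high; origin at the centre of its underside. A bystander.
- tip_box: Closed blue tip box, 95 x 130 mm, 98 mm high; origin at the centre of its underside. A bystander.
- timer: Flat white bench timer, 66 x 62 mm, 18 mm high; origin at the centre of its underside. A bystander.
Mind the look-alikes: they are no part of the job. Leave any green look-alike of the gauge alone.

How it is judged (in metres and radians):
On the way, in this order (a step that is already met when the one before it is completed fails the run):
1. the gauge lies seated in the cradle and has been let go, its peak hand not yet reset (distance between gauge_center and cradle_seat below 0.006 m and angle between the x axis of gauge_center and the x axis of cradle_seat, either way round below 0.1 rad and angle between the z axis of gauge_center and the z axis of cradle_seat, either way round below 0.1 rad and x of gauge_center in the frame of cradle_seat above -0.004 m and z of gauge_center in the frame of cradle_seat below 0.004 m and z of gauge in the frame of cradle_seat below -0.02 m and contact force between the fingers and gauge below 0.3 N and value of joint peak_hand above 1 rad), for 0.2 s.
2. the peak hand stands at its zero stop, the gauge still in the cradle (distance between gauge_center and cradle_seat below 0.006 m and angle between the x axis of gauge_center and the x axis of cradle_seat, either way round below 0.1 rad and angle between the z axis of gauge_center and the z axis of cradle_seat, either way round below 0.1 rad and x of gauge_center in the frame of cradle_seat above -0.004 m and z of gauge_center in the frame of cradle_seat below 0.004 m and z of gauge in the frame of cradle_seat below -0.02 m and value of joint peak_hand below 0.06 rad), for 0.2 s.
At the end, for the whole second after the job is handed in: The gauge lies at rest in the cradle (its centre within 6 mm of the seat, at most 4 mm off the rails and off the ledge, its axes within 0.1 rad of the seat's, bottom edge down), the red peak hand is within 0.06 rad of its zero stop and the reset knob has sprung out (within 1 mm) (all of step 2 and value of joint reset_press below 0.001 m and linear speed of gauge below 0.01 m/s); the robot touches nothing.
It fails at once if the gauge is dropped (it moves faster than 0.5 m/s out of the fingers) (contact force between the fingers and gauge below 0.1 N and linear speed of gauge above 0.5 m/s).
It fails at once if the media bottle is moved more than 30 mm (distance of media_bottle from where it was at the start of the episode above 0.03 m).
It fails at once if the reagent bottle is moved more than 30 mm (distance of reagent_bottle from where it was at the start of the episode above 0.03 m).
It fails at once if the tip box is moved more than 30 mm (distance of tip_box from where it was at the start of the episode above 0.03 m).
It fails at once if the timer is moved more than 30 mm (distance of timer from where it was at the start of the episode above 0.03 m).
It also fails if it takes over 67 s, if anything falls off the work surface, if the arm or the gripper's body presses on something with over 40 N, if the wrist force passes 120 N, or if a joint passes its speed limit or range.

## Robot

A 6-joint arm with a two-finger parallel gripper is mounted at the origin on a cart in front of the work surface, level with it; the furniture and walls round the work are solid. World frame = base frame: x ahead of the robot, y to its left, z up, the work surface at z = 0. Lengths are in m, angles in degrees, forces in N, time in s.
With the tool pointing down it reaches from about 0.3 to 0.85 m from the base axis. Payload 4.2 kg.
Tool frame: the origin (TCP) lies midway between the tips of the shut fingers; the grasp point (between the pads) lies 19 mm behind it; z points along the fingers, x is the direction in which the jaws open and shut, and the axes are right-handed (so a half turn about z gives the same grasp; the last joint's range is limited). The gripper opens to 91 mm and grips with 3 to 60 N. Pads are 32 mm wide; open, the fingers measure 118 mm over their backs; the gripper's body (76 mm by 178 mm) begins 60 mm behind the grasp point.
Start: joints at [72.536, 18.312, 89.639, -0, 72.044, -1.146], TCP at [0.162, 0.552, 0.214] pointing down, gripper open.
Joint ranges: [-177.97, 177.97], [-48.28, 115.42], [12.27, 149.76], [-77.06, 257.06], [2.81, 150.46], [-146.56, 146.56]. Speed limits (degrees/s): [147.25, 147.25, 180, 180, 180, 180].

## Interface

Orientations are given as [roll, pitch, yaw] about the fixed x, y, z axes, in that order (R = Rz(yaw) Ry(pitch) Rx(roll)).
In Python, from bench import * gives the robot as it stands.
- The arm moves only by the tool arm_command, never from a script. Its argument "steps" is a list of rows, each an object of numbers: "x", "y", "z": the shift along the tool's x, y, z in mm; "wx", "wy", "wz": the turn, a rotation vector about the tool's x, y, z in rad; "claw": the gripper command: -1 is shut, 1 is fully open, values between are in proportion. A call has 1 to 5 rows; each row shifts and turns the commanded pose from where the row before left it, along the tool's axes as they then stand; what a row does not reach is not made up. A row lasts 1/8 s, in which the tool goes at most 62.5 mm and 10.7 degrees, less where a joint would pass 70% of its speed; a pose out of reach is approached as far as the arm can. A call is refused whole if a number of a shift passes 62.5 or a number of a turn 0.188, either way. A call with a gripper value outside its range is refused whole. The fingers move at their own pace and stop on an object; the grip force is fixed at half the most. Time passes only in rows, so rows that do not move let the fingers close. It gives the time, the measured TCP pose, the force and the opening at its end, in the units of the state.
- observe(): the state, without advancing time (a new reading comes with each control period).
- get_image(name): name is "scene" or "top"; returns (picture, depth): 384x512x3 uint8, red, green, blue; 384x512 float32, m along the optical axis (not along the pixel's ray), 0 where there is no reading.
- camera_model(name): a dict with "fx", "fy", "cx", "cy" (pixels), "k1" (the pictures are not rectified: a ray, as slopes to the right and down, at radius r is drawn at 1 + k1 r^2 times it, then the intrinsics apply), "R" (3x3) and "t" (3): a world point X has camera coordinates R X + t. Camera axes: x right, y down, z forward; pixel columns grow to the right and rows downward; lengths in m; the calibration is good to about 2 mm. A picture is of the moment at which its call begins. camera_model takes no time and is no camera call.
- hand_in(): hands the job in, once; it reports no verdict.
Trained networks look in the newest picture that a camera, given by its name, has taken for a name from the list of things; names that differ only in an ending like _2 or _b are one class to them, and where a whole thing is asked for, a point or a joint stands for the part that bears it (a point fixed in the world has none). Each returns a list of dicts, best first, with "conf" (0 to 1); they miss things now and then, are a little off and sometimes report something else, mostly with a low value. They report only what shows in the picture. A call takes as long as a camera call. They do not tell look-alikes from the thing itself.
- masks_of(camera, thing): "pixels" (384x512 bool, what is visible of it).
- landmark_of(camera, thing): "location" ([x, y, z] in m, in the coordinates of the camera as it stood for that picture, good to about 4 mm: a listed point, or the origin of a listed thing).
The state is a dict: "clock": time; "joint_pos": joint angles; "joint_vel": joint speeds; "joint_efforts": joint torques, N m; "position": TCP position; "ee_rot": TCP orientation; "wrist_force": force on the tool from outside, world axes, zero at the start; "wrist_torque": the same for the moment, N m; "opening": finger opening in m.
Only numpy, scipy, OpenCV 4.12 (cv2) and the standard library are available. Lean on these libraries where they do the work, as an engineer would, in place of code of your own. Each camera call takes 0.05 s, during which the arm holds its last target.

## Working session

There is one attempt and no reset: what is moved stays moved. The work goes in short steps, Python scripts to look and compute and a tool call to move; the robot and the scene stay as the last step left them, time stands still between calls to the robot, and variables do not carry over. Pictures are saved under pics/ and viewed, and the job is handed in when it is done.

Besides the shell and the picture viewer there is one more tool, called after "Request:" by a JSON object that holds its "method" and its "body". arm_command: Moves the arm, as the interface text tells. Its arguments: {"type":"object","properties":{"steps":{"type":"array","items":{"type":"object","properties":{"x":{"type":"number"},"y":{"type":"number"},"z":{"type":"number"},"wx":{"type":"number"},"wy":{"type":"number"},"wz":{"type":"number"},"claw":{"type":"number"}}}}},"required":["steps"]}

```bash
ls; mkdir -p pics; cat > h.py <<'E'
from bench import *
import numpy as np, cv2
from scipy.spatial.transform import Rotation as Ro
def cam2w(n,p):
    c=camera_model(n); return np.array(c['R']).T@(np.array(p)-np.array(c['t']))
def w2pix(n,X):
    c=camera_model(n); p=np.array(c['R'])@np.array(X)+np.array(c['t']); s=p[:2]/p[2]; s=s*(1+c['k1']*(s@s)); return c['fx']*s[0]+c['cx'],c['fy']*s[1]+c['cy']
def cloud(n,depth):
    c=camera_model(n); v,u=np.mgrid[:384,:512]
    K=np.array([[c['fx'],0,c['cx']],[0,c['fy'],c['cy']],[0,0,1]],float)
    pts=np.stack([u,v],-1).reshape(-1,1,2).astype(float)
    s=cv2.undistortPoints(pts,K,np.array([c['k1'],0,0,0,0.])).reshape(384,512,2)
    P=np.concatenate([s*depth[...,None],depth[...,None]],-1)
    return (P-np.array(c['t']))@np.array(c['R'])
def save(name,im,crop=None,k=1):
    if crop: im=im[crop[1]:crop[3],crop[0]:crop[2]]
    im=cv2.resize(im,None,fx=k,fy=k,interpolation=cv2.INTER_CUBIC)
    cv2.imwrite('pics/'+name,im[...,::-1])
E
python3 - <<'E'
from h import *
print(observe())
for n in ('scene','top'):
    im,d=get_image(n); save(n+'0.png',im); np.save(n+'_d.npy',d); np.save(n+'_i.npy',im)
    print(n,camera_model(n))
    for t in ('gauge_center','knob_center','cradle_seat','cradle','gauge','media_bottle','reagent_bottle','tip_box','timer'):
        for r in landmark_of(n,t)[:4]:
            w=cam2w(n,r['location']); print(t,round(r['conf'],2),w.round(3),np.round(w2pix(n,w)))
E
```

```text
pics
{'clock': 0.0, 'joint_pos': array([ 7.25376484e+01,  1.83516899e+01,  8.97056851e+01, -8.38315753e-05,
        7.20429059e+01, -1.14548652e+00]), 'joint_vel': array([-0.11183259, -0.10972966,  0.0919114 , -0.0562557 ,  0.01360465,
        0.08996847]), 'joint_efforts': array([-5.84051395e-04, -4.12456906e+01, -2.31975657e+01,  7.26260757e-02,
        4.55580465e-02, -1.17478512e-04]), 'position': array([0.16139289, 0.55136979, 0.21312467]), 'ee_rot': array([-1.79998075e+02,  1.00262485e-01,  7.36831625e+01]), 'wrist_force': array([-0.69258464, -0.21731097,  0.24001014]), 'wrist_torque': array([ 0.02915572,  0.03475704, -0.04014397]), 'opening': 0.09100728137736785}
scene {'fx': 440.21457101973397, 'fy': 440.21457101973397, 'cx': 253.6263279925534, 'cy': 189.32255127248797, 'k1': -0.15018639119785965, 'R': array([[ 0.66367077, -0.74797844, -0.00832785],
       [-0.5462931 , -0.47705296, -0.68846519],
       [ 0.51098429,  0.46146367, -0.72522158]]), 't': array([-0.15952547,  0.41675693,  0.70355757])}
gauge_center 0.75 [0.456 0.175 0.031] [259. 217.]
gauge_center 0.68 [0.551 0.02
[... 912 characters left out ...]
[0.552 0.021 0.028] [353. 161.]
gauge_center 0.88 [0.459 0.182 0.03 ] [282. 204.]
knob_center 0.62 [0.52  0.009 0.031] [360. 175.]
knob_center 0.61 [0.425 0.166 0.033] [290. 218.]
cradle_seat 0.71 [0.368 0.286 0.003] [237. 246.]
cradle_seat 0.63 [0.578 0.307 0.064] [225. 149.]
cradle 0.59 [ 0.562  0.293 -0.001] [233. 161.]
gauge 0.86 [0.549 0.019 0.002] [352. 165.]
gauge 0.68 [0.455 0.18  0.002] [283. 206.]
media_bottle 0.62 [0.55 0.51 0.  ] [140. 168.]
reagent_bottle 0.65 [0.553 0.021 0.028] [353. 161.]
reagent_bottle 0.62 [ 0.599  0.162 -0.003] [289. 145.]
tip_box 0.58 [ 0.355  0.438 -0.003] [170. 252.]
timer 0.8 [0.367 0.287 0.   ] [236. 246.]
timer 0.59 [ 0.355  0.439 -0.001] [169. 252.]
```

```bash
python3 - <<'E'
from h import *
a=np.load('scene_i.npy');b=np.load('top_i.npy')
save('sc1.png',a,(130,100,380,270),3); save('tp1.png',b,(130,90,400,280),2.9)
E
```

```text
(no output)
```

View pics/sc1.png

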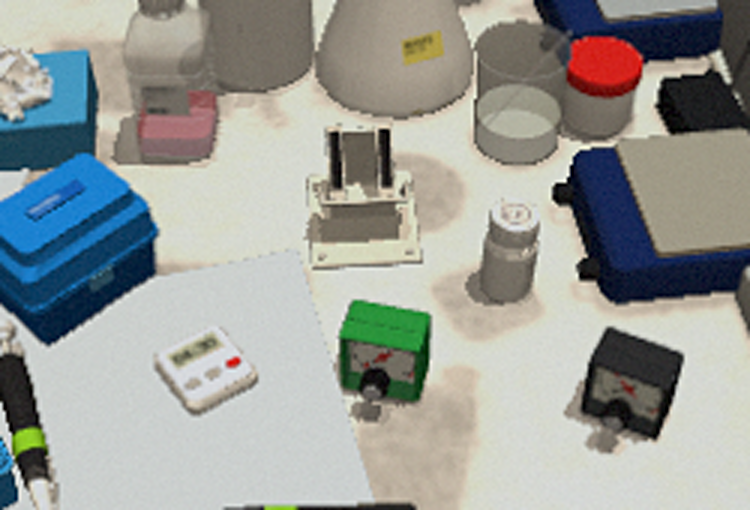

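View pics/tp1.png

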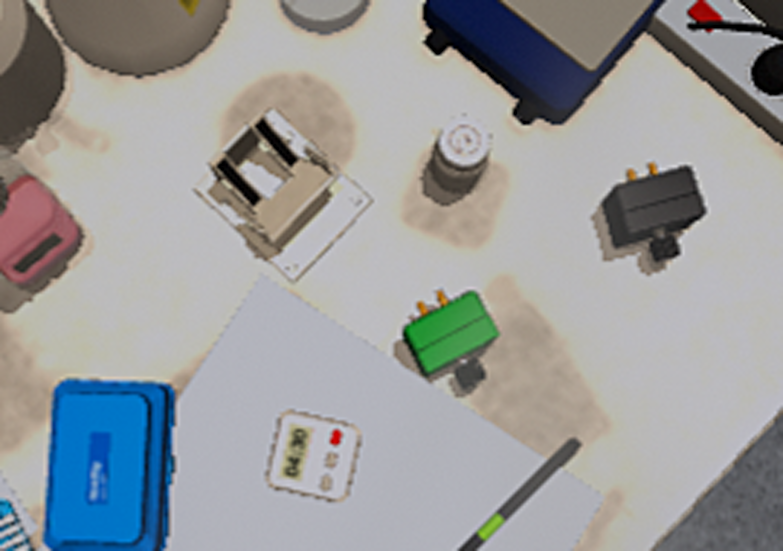

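View pics/scene0.png

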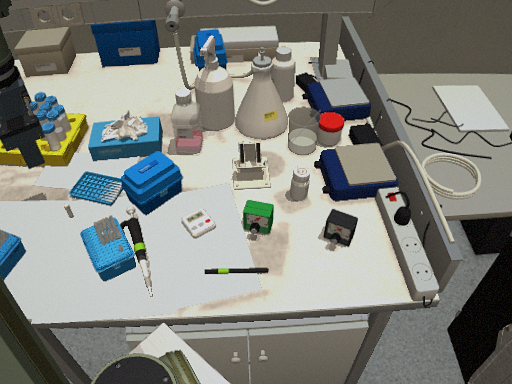

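Candidates for the gauge: the dark case at scene (338,228) / top (353,161), and the green one at scene (258,217) / top (282,204). I choose the dark one, since the green is the look-alike. Next I'll fit both poses from depth.

```bash
python3 - <<'E'
from h import *
for n in ('top','scene'):
    d=np.load(n+'_d.npy'); P=cloud(n,d)
    for what,c in (('gauge',(.552,.021)),):
        m=masks_of(n,'gauge')
        for k in m[:3]:
            px=k['pixels']; p=P[px]; p=p[np.isfinite(p).all(1)]
            print(n,k['conf'],px.sum(),np.median(p,0).round(3))
            if abs(np.median(p,0)[1]-.02)>.05: continue
            t=p[(p[:,2]>.055)&(p[:,2]<.075)]
            r=cv2.minAreaRect((t[:,:2]*1000).astype(np.float32)); print('topface',len(t),np.median(t[:,2]),r)
    q=P[(abs(P[...,0]-.57)<.09)&(abs(P[...,1]-.3)<.09)]
    # local normals for cradle: seat-plane search
    f=q[q[:,2]>.03]; print(n,'cradle pts',len(q),len(f))
    low=q[(q[:,2]>.005)&(q[:,2]<.02)]; 
    if len(low)>5: print('low',cv2.minAreaRect((low[:,:2]*1000).astype(np.float32)))
    allc=masks_of(n,'cradle')
    for k in allc[:2]:
        p=P[k['pixels']]; print(k['conf'],len(p),p.min(0),p.max(0),cv2.minAreaRect((p[:,:2]*1000).astype(np.float32)))
E
```

```text
top 0.92 728 [0.452 0.174 0.061]
top 0.73 762 [0.546 0.02  0.061]
topface 507 0.06225407257005502 ((552.347412109375, 19.348718643188477), (40.27751541137695, 62.122379302978516), 14.74755859375)
top cradle pts 5851 700
low ((565.6997680664062, 303.8629455566406), (176.24586486816406, 168.28558349609375), 86.13726043701172)
0.94 1914 [ 0.35480529  0.23436558 -0.00479825] [0.64331165 0.37392997 1.07261907] ((507.9088134765625, 264.9806213378906), (288.67987060546875, 114.7411117553711), 31.375080108642578)
0.25 730 [ 0.51175916 -0.01359617 -0.00411099] [0.58592412 0.05259534 0.06788991] ((546.3919067382812, 17.73737335205078), (70.9739761352539, 62.18561553955078), 13.612485885620117)
scene 0.95 851 [0.54  0.012 0.052]
topface 397 0.06032674488786256 ((551.9459228515625, 19.118099212646484), (40.97247314453125, 60.24042892456055), 12.645417213439941)
scene 0.78 909 [0.446 0.168 0.049]
scene cradle pts 3336 432
low ((570.7695922851562, 304.9250793457031), (109.91082763671875, 89.50788879394531), 44.614418029785156)
0.64 1398 [-0.02596304 -0.24517274 -0.00379428] [0.6695756  0.37942248 0.79582926] ((324.686279296875, 64.16241455078125), (934.0906982421875, 91.3662338256836), 44.19119644165039)
0.48 670 [-0.02596304 -0.24517274 -0.00283711] [0.40021814 0.32373371 0.79582926] ((198.54931640625, 29.3555908203125), (705.2820434570312, 75.2579345703125), 56.81407928466797)
```

```bash
python3 - <<'E'
from h import *
save('close.png',np.load('scene_i.npy'),(310,195,375,260),9)
b=np.load('top_i.npy');save('crad.png',b,(185,110,275,200),7)
E
```

```text
(no output)
```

View pics/close.png

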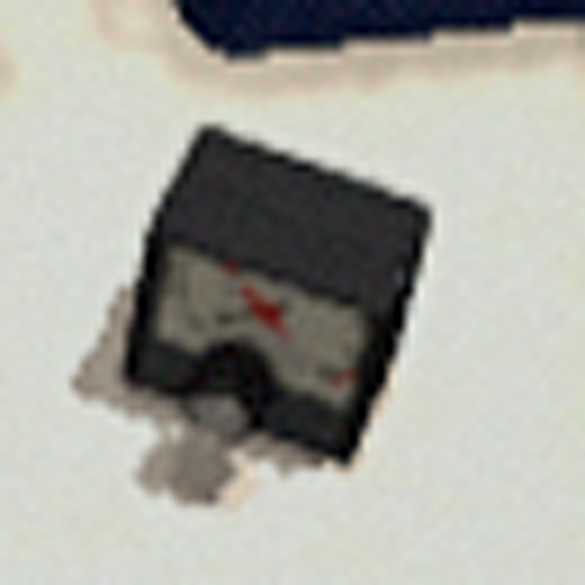

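View pics/crad.png

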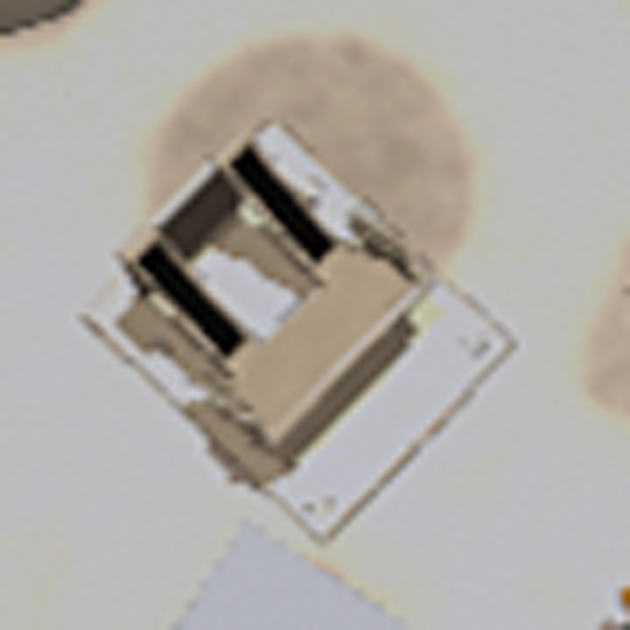

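```bash
python3 - <<'E'
from h import *
for n in ('top','scene'):
    P=cloud(n,np.load(n+'_d.npy')); im=np.load(n+'_i.npy')
    for yaw in (44.6,):
        a=np.radians(yaw); c,s=np.cos(a),np.sin(a)
        D=P-np.array([.575,.306,0]); X=D[...,0]*c+D[...,1]*s; Y=-D[...,0]*s+D[...,1]*c; Z=P[...,2]
        m=(abs(X)<.09)&(abs(Y)<.07)&(Z>-.02)&(Z<.15)
        bench=m&((abs(X)>.075)|(abs(Y)>.06)); print(n,'bench z',np.median(Z[bench]))
        dark=m&(im.sum(-1)<90)
        x,y,z=X[dark],Y[dark],Z[dark]; print('dark',len(x),'Y hist',np.histogram(y,np.arange(-.04,.041,.004))[0])
        for lo in np.arange(-.04,.07,.01):
            k=(x>=lo)&(x<lo+.01)&(Z[dark]>.02)
            if k.sum()>2: print('x %.3f z %.4f d=(x+z) %.4f n%d  yL %.4f yR %.4f'%(np.median(x[k]),np.median(z[k]),np.median((x+z)[k]),k.sum(),np.median(y[k&(y>0)]) if (k&(y>0)).any() else 9,np.median(y[k&(y<0)]) if (k&(y<0)).any() else 9))
        # central profile |Y|<.012 and cheeks
        for nm,w in (('center',abs(Y)<.01),('cheekL',(Y>.031)&(Y<.042)),('cheekR',(Y<-.031)&(Y>-.042)),('mid',(abs(Y)<.03))):
            row=[]
            for lo in np.arange(-.08,.08,.01):
                k=m&w&(X>=lo)&(X<lo+.01)
                row.append('%d:%.0f/%.0f'%(lo*1000,*(np.percentile(Z[k],[50,95])*1000)) if k.sum()>3 else '-')
            print(nm,' '.join(row))
        f=m&(Z>.003)&(Z<.02); print('foot',[np.percentile(v[f],[1,50,99]).round(4) for v in (X,Y,Z)])
        save('pl_%s.png'%n,im)
E
```

```text
top bench z 1.621860725792295e-05
dark 114 Y hist [ 0  0  0  0 21 34  2  0  0  0  0  0  0  0  4 32 20  1  0  0]
x 0.007 z 0.0365 d=(x+z) 0.0435 n20  yL 0.0228 yR -0.0197
x 0.015 z 0.0438 d=(x+z) 0.0590 n30  yL 0.0225 yR -0.0187
x 0.025 z 0.0525 d=(x+z) 0.0770 n33  yL 0.0234 yR -0.0191
x 0.034 z 0.0629 d=(x+z) 0.0969 n30  yL 0.0230 yR -0.0188
center -80:1/3 -70:0/3 -60:5/9 -50:6/9 -40:5/8 -30:43/51 -20:37/43 -10:28/34 0:5/14 9:5/8 19:4/8 29:5/9 39:44/64 - 59:-0/2 69:0/3
cheekL -80:1/3 -70:-1/3 -60:4/7 -50:5/9 -40:5/51 -30:8/58 -20:7/56 -10:8/47 0:7/36 9:5/8 19:5/8 29:4/11 39:5/9 49:2/6 59:0/1 69:0/2
cheekR -80:0/2 -70:0/4 -60:5/7 -50:5/8 -40:5/8 -30:46/59 -20:50/59 -10:37/47 0:28/39 9:5/8 19:5/9 29:5/9 39:4/8 49:4/6 59:-1/2 69:-0/3
mid -80:1/3 -70:0/4 -60:4/8 -50:5/9 -40:5/48 -30:44/51 -20:37/43 -10:27/33 0:30/38 9:38/48 19:47/58 29:57/68 39:48/70 49:0/4 59:0/3 69:-0/3
foot [array([-0.0845, -0.026 ,  0.0816]), array([-0.0639,  0.0045,  0.0666]), array([0.0031, 0.0052, 0.012 ])]
scene bench z -0.000932156279443841
dark 85 Y hist [ 0  0  0  0 23 21  0  0  0  0  0  0  0  0  8 30  3  0  0  0]
x 0.009 z 0.0347 d=(x+z) 0.0432 n8  yL 0.0208 yR -0.0199
x 0.016 z 0.0414 d=(x+z) 0.0572 n27  yL 0.0216 yR -0.0215
x 0.026 z 0.0524 d=(x+z) 0.0786 n25  yL 0.0213 yR -0.0199
x 0.035 z 0.0610 d=(x+z) 0.0963 n24  yL 0.0217 yR -0.0204
center -80:-1/1 -70:-1/1 -60:2/6 -50:4/6 -40:5/51 -30:6/51 -20:4/6 -10:8/18 - - 19:4/6 29:5/42 39:35/62 - - -
cheekL -80:-0/1 -70:-1/2 -60:2/5 -50:5/8 -40:4/47 -30:7/55 -20:4/54 -10:3/7 0:4/7 9:3/7 19:3/5 29:4/5 39:4/6 49:3/6 59:-1/2 69:-1/1
cheekR -80:-2/2 -70:-1/2 -60:2/5 -50:4/7 -40:4/7 -30:5/54 -20:4/56 -10:4/28 0:4/18 9:4/5 19:5/7 29:3/5 39:4/4 49:3/4 59:-1/2 69:-1/1
mid -80:-1/1 -70:-1/2 -60:2/5 -50:4/6 -40:4/49 -30:5/49 -20:4/6 -10:8/27 0:30/38 9:41/47 19:49/57 29:57/66 39:36/67 - - -
foot [array([-0.0578, -0.0086,  0.0496]), array([-0.0433,  0.0031,  0.0536]), array([0.003 , 0.0047, 0.0188])]
```

The crop confirms the dark gauge: red hand, knob low front at scene (334,239), dial facing the robot. The cradle's yaw is about 44.6° and its seat about (0.578, 0.3095, 0.062). I'll write a move planner, then start moving.

```bash
cat >> h.py <<'E'
import json
def pose():
    o=observe(); return o['position'],Ro.from_euler('xyz',o['ee_rot'],degrees=True),o
def frame(z,x):
    z=np.array(z,float);z/=np.linalg.norm(z);x=np.array(x,float);x-=z*(x@z);x/=np.linalg.norm(x)
    return Ro.from_matrix(np.stack([x,np.cross(z,x),z],1))
def plan(p1,R1,mm=50,tw=.17,claw=None,long=None):
    p0,R0,o=pose(); rv=(R0.inv()*R1).as_rotvec()
    if long is not None and rv[2]*long<0:
        a=np.linalg.norm(rv); rv=rv*(a-2*np.pi)/a
    n=max(1,int(np.ceil(max(np.linalg.norm(p1-p0)*1000/mm,np.linalg.norm(rv)/tw))))
    step=(p1-p0)/n; R=R0; out=[]
    for i in range(n):
        s=R.inv().apply(step)*1000; r=rv/n
        out.append({k:round(float(v),3 if k[0]=='w' else 1) for k,v in zip(('x','y','z','wx','wy','wz'),[*s,*r]) })
        if claw is not None: out[-1]['claw']=claw
        R=R*Ro.from_rotvec(r)
    for r in out: print(json.dumps(r))
    return out
def st():
    p,R,o=pose(); print('t',round(o['clock'],2),'J',o['joint_pos'].round(1),'p',p.round(4),'rot',o['ee_rot'].round(1),'F',o['wrist_force'].round(1),'T',o['wrist_torque'].round(2),'op',round(o['opening'],4))
    open('log.txt','a').write(json.dumps([list(o['joint_pos']),list(p),list(o['ee_rot'])])+'\n')
def gaugeR(yaw,pitch=0): # cols x,y,z of gauge; pitch=45 when seated (x down)
    return Ro.from_euler('ZY',[yaw,pitch],degrees=True)
def tool(gR,th): # th: tilt of tool from -z_g towards +x_g; tool x=-y_g
    t=np.radians(th); return frame(gR.apply([np.sin(t),0,-np.cos(t)]),gR.apply([0,-1,0]))
E
python3 - <<'E'
from h import *
st()
plan(np.array([.47,0,.25]),tool(gaugeR(14.5),0),mm=50,tw=.16,claw=1,long=1)
E
```

```text
t 1.2 J [72.5 18.3 89.6 -0.  72.  -1.1] p [0.1616 0.5519 0.214 ] rot [180.   -0.   73.7] F [1.2 0.6 0.1] T [-0.02 -0.04 -0.03] op 0.0911
{"x": -26.1, "y": 26.5, "z": -2.1, "wx": -0.0, "wy": -0.0, "wz": 0.153, "claw": 1}
{"x": -21.7, "y": 30.2, "z": -2.1, "wx": -0.0, "wy": -0.0, "wz": 0.153, "claw": 1}
{"x": -16.8, "y": 33.2, "z": -2.1, "wx": -0.0, "wy": -0.0, "wz": 0.153, "claw": 1}
{"x": -11.6, "y": 35.3, "z": -2.1, "wx": -0.0, "wy": -0.0, "wz": 0.153, "claw": 1}
{"x": -6.1, "y": 36.7, "z": -2.1, "wx": -0.0, "wy": -0.0, "wz": 0.153, "claw": 1}
{"x": -0.4, "y": 37.2, "z": -2.1, "wx": -0.0, "wy": -0.0, "wz": 0.153, "claw": 1}
{"x": 5.3, "y": 36.8, "z": -2.1, "wx": -0.0, "wy": -0.0, "wz": 0.153, "claw": 1}
{"x": 10.8, "y": 35.6, "z": -2.1, "wx": -0.0, "wy": -0.0, "wz": 0.153, "claw": 1}
{"x": 16.1, "y": 33.5, "z": -2.1, "wx": -0.0, "wy": -0.0, "wz": 0.153, "claw": 1}
{"x": 21.1, "y": 30.6, "z": -2.1, "wx": -0.0, "wy": -0.0, "wz": 0.153, "claw": 1}
{"x": 25.5, "y": 27.1, "z": -2.1, "wx": -0.0, "wy": -0.0, "wz": 0.153, "claw": 1}
{"x": 29.3, "y": 22.9, "z": -2.1, "wx": -0.0, "wy": -0.0, "wz": 0.153, "claw": 1}
{"x": 32.5, "y": 18.1, "z": -2.1, "wx": -0.0, "wy": -0.0, "wz": 0.153, "claw": 1}
{"x": 34.9, "y": 13.0, "z": -2.1, "wx": -0.0, "wy": -0.0, "wz": 0.153, "claw": 1}
{"x": 36.4, "y": 7.5, "z": -2.1, "wx": -0.0, "wy": -0.0, "wz": 0.153, "claw": 1}
{"x": 37.1, "y": 1.8, "z": -2.1, "wx": -0.0, "wy": -0.0, "wz": 0.153, "claw": 1}
{"x": 37.0, "y": -3.8, "z": -2.1, "wx": -0.0, "wy": -0.0, "wz": 0.153, "claw": 1}
```

Request:
{"method": "arm_command", "body": {"steps": [{"x": -26, "y": 26, "z": -3, "wz": 0.153, "claw": 1}, {"x": -22, "y": 30, "z": -3, "wz": 0.153, "claw": 1}, {"x": -17, "y": 33, "z": -3, "wz": 0.153, "claw": 1}, {"x": -12, "y": 35, "z": -3, "wz": 0.153, "claw": 1}, {"x": -6, "y": 37, "z": -3, "wz": 0.153, "claw": 1}]}}

```text
$.steps[0]: bad value
```

Request:
{"method": "arm_command", "body": {"steps": [{"x": 0, "y": 37, "z": -3, "wz": 0.153, "claw": 1}, {"x": 5, "y": 37, "z": -3, "wz": 0.153, "claw": 1}, {"x": 11, "y": 36, "z": -3, "wz": 0.153, "claw": 1}, {"x": 16, "y": 33, "z": -3, "wz": 0.153, "claw": 1}, {"x": 21, "y": 31, "z": -3, "wz": 0.153, "claw": 1}]}}

```text
$.steps[0]: bad value
```

Request:
{"method": "arm_command", "body": {"steps": [{"x": 25, "y": 27, "z": -2, "wz": 0.153, "claw": 1}, {"x": 29, "y": 23, "z": -2, "wz": 0.153, "claw": 1}, {"x": 32, "y": 18, "z": -2, "wz": 0.153, "claw": 1}, {"x": 35, "y": 13, "z": 0, "wz": 0.153, "claw": 1}, {"x": 36, "y": 7, "z": 0, "wz": 0.153, "claw": 1}]}}

```text
$.steps[0]: bad value
```

```bash
python3 - <<'E'
from h import *
st()
gR=gaugeR(14.5); T=tool(gR,40); z=T.as_matrix()[:,2]
c=np.array([.552,.0195,.031]); tcp=c+gR.apply([-.002,0,.012])+.019*z
print(tcp)
plan(tcp-.13*z,T,claw=1)
E
```

```text
t 1.2 J [72.5 18.3 89.6 -0.  72.  -1.1] p [0.1616 0.5519 0.214 ] rot [180.   -0.   73.7] F [1.2 0.6 0.1] T [-0.02 -0.04 -0.03] op 0.0911
[0.56188766 0.02205712 0.02844516]
{"x": -27.4, "y": 28.8, "z": 5.4, "wx": 0.015, "wy": 0.056, "wz": 0.154, "claw": 1}
{"x": -22.9, "y": 32.8, "z": 3.5, "wx": 0.015, "wy": 0.056, "wz": 0.154, "claw": 1}
{"x": -17.7, "y": 36.0, "z": 1.8, "wx": 0.015, "wy": 0.056, "wz": 0.154, "claw": 1}
{"x": -12.1, "y": 38.3, "z": 0.4, "wx": 0.015, "wy": 0.056, "wz": 0.154, "claw": 1}
{"x": -6.0, "y": 39.7, "z": -0.7, "wx": 0.015, "wy": 0.056, "wz": 0.154, "claw": 1}
{"x": 0.2, "y": 40.1, "z": -1.5, "wx": 0.015, "wy": 0.056, "wz": 0.154, "claw": 1}
{"x": 6.4, "y": 39.6, "z": -1.9, "wx": 0.015, "wy": 0.056, "wz": 0.154, "claw": 1}
{"x": 12.6, "y": 38.1, "z": -2.0, "wx": 0.015, "wy": 0.056, "wz": 0.154, "claw": 1}
{"x": 18.4, "y": 35.7, "z": -1.7, "wx": 0.015, "wy": 0.056, "wz": 0.154, "claw": 1}
{"x": 23.7, "y": 32.4, "z": -1.1, "wx": 0.015, "wy": 0.056, "wz": 0.154, "claw": 1}
{"x": 28.4, "y": 28.4, "z": -0.1, "wx": 0.015, "wy": 0.056, "wz": 0.154, "claw": 1}
{"x": 32.4, "y": 23.7, "z": 1.2, "wx": 0.015, "wy": 0.056, "wz": 0.154, "claw": 1}
{"x": 35.6, "y": 18.4, "z": 2.8, "wx": 0.015, "wy": 0.056, "wz": 0.154, "claw": 1}
{"x": 37.8, "y": 12.8, "z": 4.7, "wx": 0.015, "wy": 0.056, "wz": 0.154, "claw": 1}
{"x": 39.0, "y": 7.0, "z": 6.7, "wx": 0.015, "wy": 0.056, "wz": 0.154, "claw": 1}
{"x": 39.2, "y": 1.1, "z": 8.8, "wx": 0.015, "wy": 0.056, "wz": 0.154, "claw": 1}
```

Request:
{"method": "arm_command", "body": {"steps": [{"x": -26, "y": 26, "z": -3, "wx": 0, "wy": 0, "wz": 0.153, "claw": 1}, {"x": -22, "y": 30, "z": -3, "wx": 0, "wy": 0, "wz": 0.153, "claw": 1}, {"x": -17, "y": 33, "z": -3, "wx": 0, "wy": 0, "wz": 0.153, "claw": 1}, {"x": -12, "y": 35, "z": -3, "wx": 0, "wy": 0, "wz": 0.153, "claw": 1}, {"x": -6, "y": 37, "z": -3, "wx": 0, "wy": 0, "wz": 0.153, "claw": 1}]}}

```text
clock: 1.82
position: [0.2515, 0.3882, 0.2292]
ee_rot: [-180.0, -0.0, 29.6]
wrist_force: [-0.0, 0.9, 0.2]
opening: 0.0909
```

Request:
{"method": "arm_command", "body": {"steps": [{"x": 0, "y": 37, "z": -3, "wx": 0, "wy": 0, "wz": 0.153, "claw": 1}, {"x": 5, "y": 37, "z": -3, "wx": 0, "wy": 0, "wz": 0.153, "claw": 1}, {"x": 11, "y": 36, "z": -3, "wx": 0, "wy": 0, "wz": 0.153, "claw": 1}, {"x": 16, "y": 33, "z": -3, "wx": 0, "wy": 0, "wz": 0.153, "claw": 1}, {"x": 21, "y": 31, "z": -3, "wx": 0, "wy": 0, "wz": 0.153, "claw": 1}]}}

```text
clock: 2.45
position: [0.3424, 0.2259, 0.2443]
ee_rot: [-180.0, -0.0, -14.3]
wrist_force: [0.4, -0.1, 0.1]
opening: 0.091
```

Request:
{"method": "arm_command", "body": {"steps": [{"x": 25, "y": 27, "z": 0, "wx": 0, "wy": 0, "wz": 0.153, "claw": 1}, {"x": 29, "y": 23, "z": 0, "wx": 0, "wy": 0, "wz": 0.153, "claw": 1}, {"x": 32, "y": 18, "z": 0, "wx": 0, "wy": 0, "wz": 0.153, "claw": 1}, {"x": 35, "y": 13, "z": 0, "wx": 0, "wy": 0, "wz": 0.153, "claw": 1}, {"x": 36, "y": 7, "z": 0, "wx": 0, "wy": 0, "wz": 0.153, "claw": 1}]}}

```text
clock: 3.08
position: [0.4325, 0.0647, 0.2441]
ee_rot: [-180.0, -0.0, -58.1]
wrist_force: [0.1, 0.1, -0.1]
opening: 0.091
```

```bash
python3 - <<'E'
from h import *
st()
gR=gaugeR(14.5); T=tool(gR,40); z=T.as_matrix()[:,2]
c=np.array([.552,.0195,.031]); tcp=c+gR.apply([-.002,0,.012])+.019*z
plan(tcp-.13*z,T,claw=1)
E
```

```text
t 3.08 J [  7.    4.6 103.1   0.   72.3  65.1] p [0.4325 0.0647 0.2441] rot [-180.    -0.   -58.1] F [ 0.1  0.1 -0.1] T [-0.12  0.17 -0.02] op 0.091
{"x": 15.9, "y": -1.5, "z": 23.2, "wx": 0.138, "wy": 0.021, "wz": 0.058, "claw": 1}
{"x": 15.4, "y": 0.8, "z": 23.6, "wx": 0.138, "wy": 0.021, "wz": 0.058, "claw": 1}
{"x": 15.0, "y": 3.2, "z": 23.6, "wx": 0.138, "wy": 0.021, "wz": 0.058, "claw": 1}
{"x": 14.8, "y": 5.6, "z": 23.3, "wx": 0.138, "wy": 0.021, "wz": 0.058, "claw": 1}
{"x": 14.7, "y": 7.9, "z": 22.7, "wx": 0.138, "wy": 0.021, "wz": 0.058, "claw": 1}
```

Request:
{"method": "arm_command", "body": {"steps": [{"x": 16, "y": -1.5, "z": 23, "wx": 0.138, "wy": 0.021, "wz": 0.058, "claw": 1}, {"x": 15.5, "y": 1, "z": 23.5, "wx": 0.138, "wy": 0.021, "wz": 0.058, "claw": 1}, {"x": 15, "y": 3, "z": 23.5, "wx": 0.138, "wy": 0.021, "wz": 0.058, "claw": 1}, {"x": 15, "y": 5.5, "z": 23.5, "wx": 0.138, "wy": 0.021, "wz": 0.058, "claw": 1}, {"x": 14.5, "y": 8, "z": 22.5, "wx": 0.138, "wy": 0.021, "wz": 0.058, "claw": 1}]}}

```text
clock: 3.7
position: [0.4737, 0.0271, 0.1472]
ee_rot: [-145.7, 1.0, -70.7]
wrist_force: [-0.1, 1.6, 0.5]
opening: 0.0913
```

```bash
python3 - <<'E'
from h import *
st()
gR=gaugeR(14.5); T=tool(gR,40); z=T.as_matrix()[:,2]
c=np.array([.552,.0195,.031]); tcp=c+gR.apply([-.002,0,.012])+.019*z
print('to stand-off');plan(tcp-.13*z,T,claw=1)
print('to grasp');plan(tcp,T,mm=25,claw=1)
for n in ('scene','top'):
    im,d=get_image(n); save('pre_%s.png'%n,im,(250,110,400,260) if n=='top' else (260,120,420,280),4)
    for r in landmark_of(n,'gauge_center')[:3]: print(n,r['conf'],cam2w(n,r['location']).round(4))
    for r in landmark_of(n,'knob_center')[:3]: print(n,'knob',r['conf'],cam2w(n,r['location']).round(4))
E
```

```text
t 3.7 J [ -9.9   1.6 132.3  47.9  22.8  20.1] p [0.4737 0.0271 0.1472] rot [-145.7    1.   -70.7] F [-0.1  1.6  0.5] T [-0.15  0.38  0.04] op 0.0913
to stand-off
{"x": 27.3, "y": 11.9, "z": 14.5, "wx": 0.101, "wy": 0.065, "wz": 0.056, "claw": 1}
to grasp
{"x": 6.0, "y": -0.2, "z": 23.9, "wx": 0.017, "wy": 0.011, "wz": 0.009, "claw": 1}
{"x": 5.8, "y": 0.2, "z": 24.0, "wx": 0.017, "wy": 0.011, "wz": 0.009, "claw": 1}
{"x": 5.5, "y": 0.5, "z": 24.0, "wx": 0.017, "wy": 0.011, "wz": 0.009, "claw": 1}
{"x": 5.2, "y": 0.9, "z": 24.1, "wx": 0.017, "wy": 0.011, "wz": 0.009, "claw": 1}
{"x": 5.0, "y": 1.3, "z": 24.1, "wx": 0.017, "wy": 0.011, "wz": 0.009, "claw": 1}
{"x": 4.7, "y": 1.6, "z": 24.2, "wx": 0.017, "wy": 0.011, "wz": 0.009, "claw": 1}
scene 0.71 [0.5534 0.02   0.0282]
scene 0.58 [0.4538 0.1736 0.0303]
scene knob 0.56 [0.4298 0.1618 0.0331]
scene knob 0.43 [0.5236 0.0112 0.0261]
top 0.9 [0.4563 0.1794 0.0311]
top 0.75 [0.5524 0.0213 0.0288]
top knob 0.6 [0.4278 0.1657 0.0343]
top knob 0.44 [0.5159 0.0093 0.0298]
```

View pics/pre_scene.png

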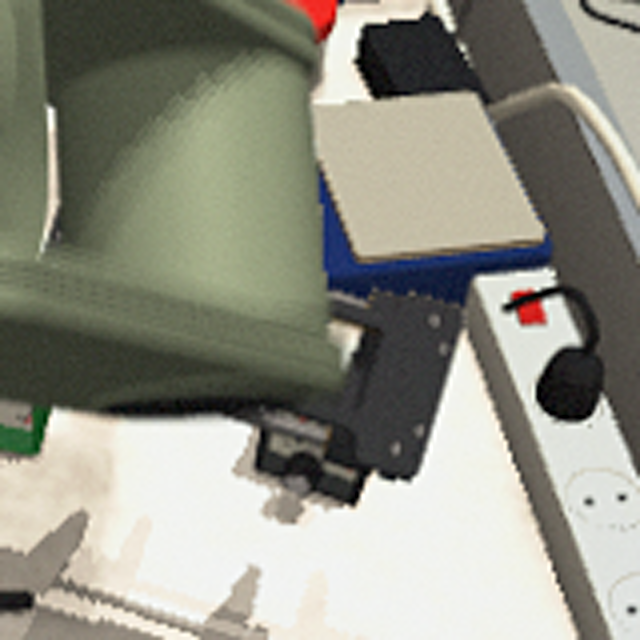

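View pics/pre_top.png

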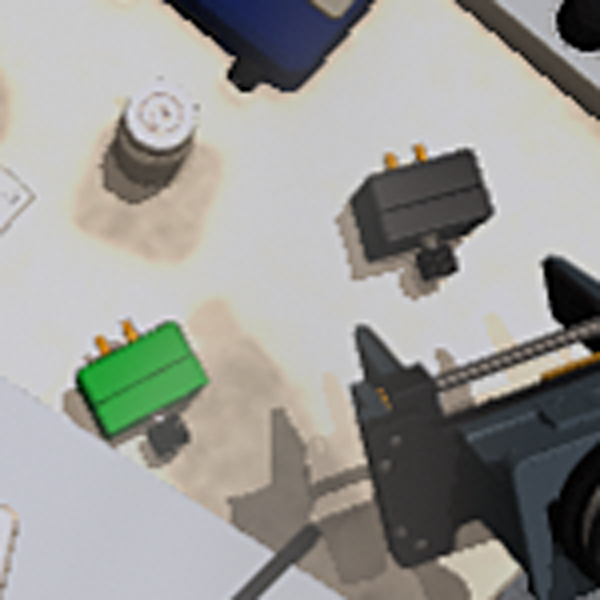

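Near the wrist singularity at 40° tilt, so I'll use 30° instead. The landmarks still agree with the fit. The top view shows the dark gauge at about (106+250, 54+110), with both fingers on its robot side and clear of it.

```bash
python3 - <<'E'
from h import *
gR=gaugeR(14.5); T=tool(gR,30); z=T.as_matrix()[:,2]
c=np.array([.5525,.0200,.031]); tcp=c+gR.apply([-.002,0,.012])+.019*z
print(tcp)
print('to stand-off');plan(tcp-.09*z,T,tw=.12,claw=1)
E
```

```text
[0.55976111 0.02187785 0.02654552]
to stand-off
{"x": 15.1, "y": -0.6, "z": 27.4, "wx": -0.037, "wy": 0.03, "wz": 0.033, "claw": 1}
{"x": 14.2, "y": -2.1, "z": 27.8, "wx": -0.037, "wy": 0.03, "wz": 0.033, "claw": 1}
```

Request:
{"method": "arm_command", "body": {"steps": [{"x": 15, "y": -0.5, "z": 27.5, "wx": -0.037, "wy": 0.03, "wz": 0.033, "claw": 1}, {"x": 14, "y": -2, "z": 28, "wx": -0.037, "wy": 0.03, "wz": 0.033, "claw": 1}, {"x": 0, "y": 0, "z": 0, "wx": 0, "wy": 0, "wz": 0, "claw": 1}]}}

```text
clock: 4.38
position: [0.5166, 0.0115, 0.1029]
ee_rot: [-150.0, 0.0, -75.5]
wrist_force: [0.3, 0.5, -0.2]
opening: 0.0909
```

```bash
python3 - <<'E'
from h import *
gR=gaugeR(14.5); T=tool(gR,30); z=T.as_matrix()[:,2]
c=np.array([.5525,.0200,.031]); tcp=c+gR.apply([-.002,0,.012])+.019*z
st();plan(tcp,T,mm=20,tw=.12,claw=1)
E
```

```text
t 4.38 J [ -6.8   9.7 129.1  39.4  16.7  33.1] p [0.5166 0.0115 0.1029] rot [-150.     0.   -75.5] F [ 0.3  0.5 -0.2] T [-0.16  0.48 -0.01] op 0.0909
{"x": 0.2, "y": -0.1, "z": 17.7, "wx": 0.0, "wy": 0.0, "wz": 0.0, "claw": 1}
{"x": 0.2, "y": -0.0, "z": 17.7, "wx": 0.0, "wy": 0.0, "wz": 0.0, "claw": 1}
{"x": 0.2, "y": -0.0, "z": 17.7, "wx": 0.0, "wy": 0.0, "wz": 0.0, "claw": 1}
{"x": 0.2, "y": -0.0, "z": 17.7, "wx": 0.0, "wy": 0.0, "wz": 0.0, "claw": 1}
{"x": 0.1, "y": -0.0, "z": 17.7, "wx": 0.0, "wy": 0.0, "wz": 0.0, "claw": 1}
```

Request:
{"method": "arm_command", "body": {"steps": [{"x": 0, "y": 0, "z": 18, "wx": 0, "wy": 0, "wz": 0, "claw": 1}, {"x": 0.5, "y": 0, "z": 18, "wx": 0, "wy": 0, "wz": 0, "claw": 1}, {"x": 0, "y": 0, "z": 18, "wx": 0, "wy": 0, "wz": 0, "claw": 1}, {"x": 0.5, "y": 0, "z": 18, "wx": 0, "wy": 0, "wz": 0, "claw": 1}, {"x": 0, "y": 0, "z": 16, "wx": 0, "wy": 0, "wz": 0, "claw": 1}]}}

```text
clock: 5.0
position: [0.5585, 0.0215, 0.0277]
ee_rot: [-149.9, 0.0, -75.5]
wrist_force: [-0.4, 0.6, 0.0]
opening: 0.091
```

```bash
python3 - <<'E'
from h import *
gR=gaugeR(14.5); T=tool(gR,30); z=T.as_matrix()[:,2]
c=np.array([.5525,.0200,.031]); tcp=c+gR.apply([-.002,0,.012])+.019*z
st();plan(tcp,T,mm=20,tw=.12,claw=1)
im,d=get_image('top'); save('gr.png',im,(300,110,420,210),6)
E
```

```text
t 5.0 J [ -4.7  20.9 129.4  84.7   9.6 -11.3] p [0.5585 0.0215 0.0277] rot [-149.9    0.   -75.5] F [-0.4  0.6  0. ] T [-0.13  0.43  0.01] op 0.091
{"x": -0.1, "y": -0.5, "z": 1.7, "wx": -0.002, "wy": 0.0, "wz": -0.001, "claw": 1}
```

View pics/gr.png

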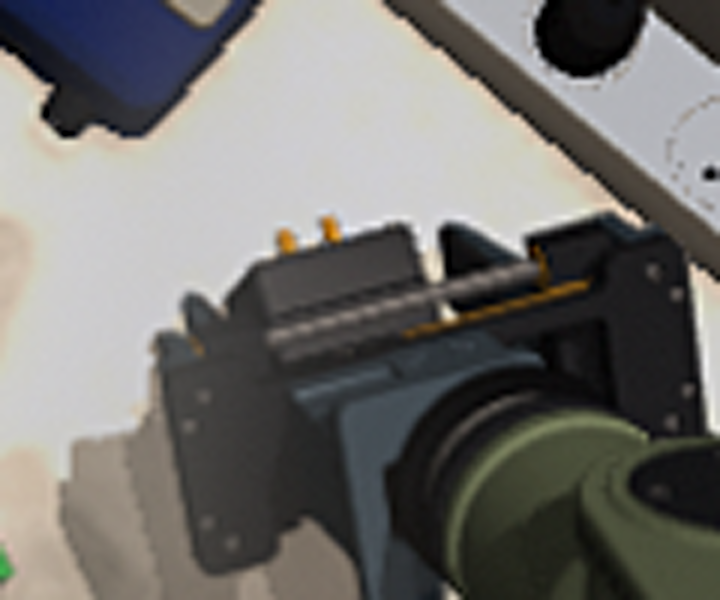

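The top view shows the case (barbs at about (350,149)) between the two fingers, at about (332,164) and (377,152). Closing now.

Request:
{"method": "arm_command", "body": {"steps": [{"x": 0, "y": 0, "z": 1.5, "wx": 0, "wy": 0, "wz": 0, "claw": -1}, {"x": 0, "y": 0, "z": 0, "wx": 0, "wy": 0, "wz": 0, "claw": -1}, {"x": 0, "y": 0, "z": 0, "wx": 0, "wy": 0, "wz": 0, "claw": -1}, {"x": 0, "y": 0, "z": 0, "wx": 0, "wy": 0, "wz": 0, "claw": -1}]}}

```text
clock: 5.55
position: [0.5586, 0.0213, 0.0263]
ee_rot: [-149.9, 0.1, -75.6]
wrist_force: [-3.5, 0.6, 6.6]
opening: 0.0621
```

Request:
{"method": "arm_command", "body": {"steps": [{"x": 0, "y": 0, "z": 0, "wx": 0, "wy": 0, "wz": 0, "claw": -1}, {"x": 0, "y": 0, "z": 0, "wx": 0, "wy": 0, "wz": 0, "claw": -1}, {"x": 0, "y": 0, "z": 0, "wx": 0, "wy": 0, "wz": 0, "claw": -1}]}}

```text
clock: 5.92
position: [0.5586, 0.0213, 0.0263]
ee_rot: [-149.9, 0.1, -75.6]
wrist_force: [-2.1, 0.8, 6.5]
opening: 0.0622
```

```bash
python3 - <<'E'
from h import *
st()
E
```

```text
t 5.92 J [ -4.7  21.1 129.4  85.4   9.5 -12. ] p [0.5586 0.0213 0.0263] rot [-1.499e+02  1.000e-01 -7.560e+01] F [-2.1  0.8  6.5] T [-0.05  0.42  0.09] op 0.0622
```

Request:
{"method": "arm_command", "body": {"steps": [{"x": 0, "y": 0, "z": -8, "wx": 0, "wy": 0, "wz": 0, "claw": -1}, {"x": 0, "y": 0, "z": -20, "wx": 0, "wy": 0, "wz": 0, "claw": -1}, {"x": 0, "y": 0, "z": -25, "wx": 0, "wy": 0, "wz": 0, "claw": -1}, {"x": 0, "y": 0, "z": -25, "wx": 0, "wy": 0, "wz": 0, "claw": -1}, {"x": 0, "y": 0, "z": -30, "wx": 0, "wy": 0, "wz": 0, "claw": -1}]}}

```text
clock: 6.55
position: [0.5043, 0.0076, 0.1183]
ee_rot: [-150.2, 0.1, -75.6]
wrist_force: [1.2, 0.8, -2.1]
opening: 0.0619
```

```bash
cat >> h.py <<'E'
SEAT=np.array([.5778,.3095,.062]); YAW=44.6
# gauge in tool frame at grasp: use measured
def seatR(): return gaugeR(YAW,45)
E
python3 - <<'E'
from h import *
st()
# grasp transform: gauge pose c,yaw vs tool at closing
Tg=Ro.from_euler('xyz',[-149.9,.1,-75.6],degrees=True); pg=np.array([.5586,.0213,.0263])
gR=Ro.from_euler('z',14.4,degrees=True)
# jaws center the gauge along tool x
v=Tg.inv().apply(np.array([.5525,.0200,.031])-pg); v[0]=0
rel=Tg.inv()*gR; print(v,rel.as_matrix().round(3))
np.savez('rel.npz',v=v,R=rel.as_matrix())
S=seatR(); T1=S*rel.inv(); 
off=np.array([0,0,.08])
p1=SEAT-T1.apply(v)
print('final tcp',p1,T1.as_euler('xyz',degrees=True))
plan(p1+off+np.array([0,0,.03]),T1,mm=40,tw=.1,claw=-1)
E
```

```text
t 6.55 J [ -7.6   7.1 128.9  34.7  19.3  37.5] p [0.5043 0.0076 0.1183] rot [-1.502e+02  1.000e-01 -7.560e+01] F [ 1.2  0.8 -2.1] T [-0.22  0.68  0.03] op 0.0619
[ 0.          0.00303445 -0.00719106] [[ 0.    -1.    -0.002]
 [-0.865  0.001 -0.502]
 [ 0.502  0.002 -0.865]]
final tcp [0.57856563 0.31026653 0.05427048] [ 1.65099956e+02  7.07106602e-02 -4.54707107e+01]
{"x": -27.5, "y": -15.0, "z": 3.4, "wx": -0.076, "wy": -0.007, "wz": -0.053, "claw": -1}
{"x": -26.6, "y": -16.7, "z": 2.4, "wx": -0.076, "wy": -0.007, "wz": -0.053, "claw": -1}
{"x": -25.7, "y": -18.2, "z": 1.2, "wx": -0.076, "wy": -0.007, "wz": -0.053, "claw": -1}
{"x": -24.6, "y": -19.6, "z": -0.1, "wx": -0.076, "wy": -0.007, "wz": -0.053, "claw": -1}
{"x": -23.6, "y": -20.9, "z": -1.4, "wx": -0.076, "wy": -0.007, "wz": -0.053, "claw": -1}
{"x": -22.4, "y": -21.9, "z": -2.9, "wx": -0.076, "wy": -0.007, "wz": -0.053, "claw": -1}
{"x": -21.3, "y": -22.8, "z": -4.5, "wx": -0.076, "wy": -0.007, "wz": -0.053, "claw": -1}
{"x": -20.1, "y": -23.5, "z": -6.1, "wx": -0.076, "wy": -0.007, "wz": -0.053, "claw": -1}
{"x": -18.8, "y": -24.0, "z": -7.8, "wx": -0.076, "wy": -0.007, "wz": -0.053, "claw": -1}
{"x": -17.6, "y": -24.3, "z": -9.5, "wx": -0.076, "wy": -0.007, "wz": -0.053, "claw": -1}
```

```bash
python3 - <<'E'
from h import *
p,R,_=pose(); plan(p+[0,0,.06],R,mm=30,claw=-1)
E
```

```text
{"x": -0.1, "y": -14.9, "z": -26.0, "wx": 0.0, "wy": 0.0, "wz": 0.0, "claw": -1}
{"x": -0.1, "y": -14.9, "z": -26.0, "wx": 0.0, "wy": 0.0, "wz": 0.0, "claw": -1}
```

Request:
{"method": "arm_command", "body": {"steps": [{"x": 0, "y": -15, "z": -26, "wx": 0, "wy": 0, "wz": 0, "claw": -1}, {"x": 0, "y": -15, "z": -26, "wx": 0, "wy": 0, "wz": 0, "claw": -1}, {"x": 0, "y": 0, "z": 0, "wx": 0, "wy": 0, "wz": 0, "claw": -1}]}}

```text
clock: 6.92
position: [0.5069, 0.0073, 0.1807]
ee_rot: [-149.8, -0.0, -75.6]
wrist_force: [-0.1, 0.1, -3.0]
opening: 0.0615
```

```bash
cat > seat.py <<'E'
from h import *
import sys
d=np.load('rel.npz'); v=d['v'];rel=Ro.from_matrix(d['R'])
def tgt(dz=0,up=0,corr=(0,0,0)):
    # dz: hover distance vertical(m)
    T=seatR()*rel.inv(); return SEAT+np.array(corr)-T.apply(v)+np.array([0,0,up]),T
E
python3 - <<'E'
from seat import *
st(); p,T=tgt(up=.12); plan(p,T,mm=40,tw=.1,claw=-1)
E
```

```text
t 6.92 J [ -7.6   1.8 123.4  23.2  28.5  50. ] p [0.5069 0.0073 0.1807] rot [-149.8   -0.   -75.6] F [-0.1  0.1 -3. ] T [-0.24  0.74  0.  ] op 0.0615
{"x": -27.6, "y": -12.2, "z": 7.8, "wx": -0.077, "wy": -0.007, "wz": -0.053, "claw": -1}
{"x": -26.8, "y": -14.2, "z": 7.0, "wx": -0.077, "wy": -0.007, "wz": -0.053, "claw": -1}
{"x": -25.9, "y": -16.1, "z": 6.0, "wx": -0.077, "wy": -0.007, "wz": -0.053, "claw": -1}
{"x": -25.0, "y": -17.9, "z": 4.9, "wx": -0.077, "wy": -0.007, "wz": -0.053, "claw": -1}
{"x": -24.0, "y": -19.6, "z": 3.6, "wx": -0.077, "wy": -0.007, "wz": -0.053, "claw": -1}
{"x": -22.8, "y": -21.0, "z": 2.3, "wx": -0.077, "wy": -0.007, "wz": -0.053, "claw": -1}
{"x": -21.7, "y": -22.3, "z": 0.8, "wx": -0.077, "wy": -0.007, "wz": -0.053, "claw": -1}
{"x": -20.5, "y": -23.5, "z": -0.8, "wx": -0.077, "wy": -0.007, "wz": -0.053, "claw": -1}
{"x": -19.2, "y": -24.4, "z": -2.5, "wx": -0.077, "wy": -0.007, "wz": -0.053, "claw": -1}
{"x": -17.9, "y": -25.1, "z": -4.3, "wx": -0.077, "wy": -0.007, "wz": -0.053, "claw": -1}
```

Request:
{"method": "arm_command", "body": {"steps": [{"x": -27.5, "y": -12, "z": 8, "wx": -0.077, "wy": -0.007, "wz": -0.053, "claw": -1}, {"x": -27, "y": -14, "z": 7, "wx": -0.077, "wy": -0.007, "wz": -0.053, "claw": -1}, {"x": -26, "y": -16, "z": 6, "wx": -0.077, "wy": -0.007, "wz": -0.053, "claw": -1}, {"x": -25, "y": -18, "z": 5, "wx": -0.077, "wy": -0.007, "wz": -0.053, "claw": -1}, {"x": -24, "y": -19.5, "z": 3.5, "wx": -0.077, "wy": -0.007, "wz": -0.053, "claw": -1}]}}

```text
clock: 7.55
position: [0.5405, 0.1601, 0.1726]
ee_rot: [-173.0, -2.8, -60.5]
wrist_force: [-0.1, -0.2, -3.9]
opening: 0.0622
```

Request:
{"method": "arm_command", "body": {"steps": [{"x": -23, "y": -21, "z": 2.5, "wx": -0.077, "wy": -0.007, "wz": -0.053, "claw": -1}, {"x": -21.5, "y": -22.5, "z": 1, "wx": -0.077, "wy": -0.007, "wz": -0.053, "claw": -1}, {"x": -20.5, "y": -23.5, "z": -1, "wx": -0.077, "wy": -0.007, "wz": -0.053, "claw": -1}, {"x": -19, "y": -24.5, "z": -2.5, "wx": -0.077, "wy": -0.007, "wz": -0.053, "claw": -1}, {"x": -18, "y": -25, "z": -4.5, "wx": -0.077, "wy": -0.007, "wz": -0.053, "claw": -1}]}}

```text
clock: 8.18
position: [0.578, 0.3116, 0.1685]
ee_rot: [164.6, 0.3, -45.6]
wrist_force: [0.4, -1.0, -2.8]
opening: 0.0616
```

```bash
python3 - <<'E'
from seat import *
st(); p,T=tgt(up=.05); plan(p,T,mm=25,tw=.1,claw=-1)
for n in ('scene','top'):
    im,d=get_image(n); np.save(n+'h_d.npy',d); np.save(n+'h_i.npy',im)
    save('hov_%s.png'%n,im,(180,90,320,220),5)
E
```

```text
t 8.18 J [29.2 35.7 68.7 -3.7 90.5 75.2] p [0.578  0.3116 0.1685] rot [164.6   0.3 -45.6] F [ 0.4 -1.  -2.8] T [ 0.13 -0.2  -0.  ] op 0.0616
{"x": 0.6, "y": -5.5, "z": 20.7, "wx": 0.003, "wy": 0.001, "wz": -0.0, "claw": -1}
{"x": 0.5, "y": -5.5, "z": 20.7, "wx": 0.003, "wy": 0.001, "wz": -0.0, "claw": -1}
{"x": 0.5, "y": -5.4, "z": 20.7, "wx": 0.003, "wy": 0.001, "wz": -0.0, "claw": -1}
```

View pics/hov_scene.png

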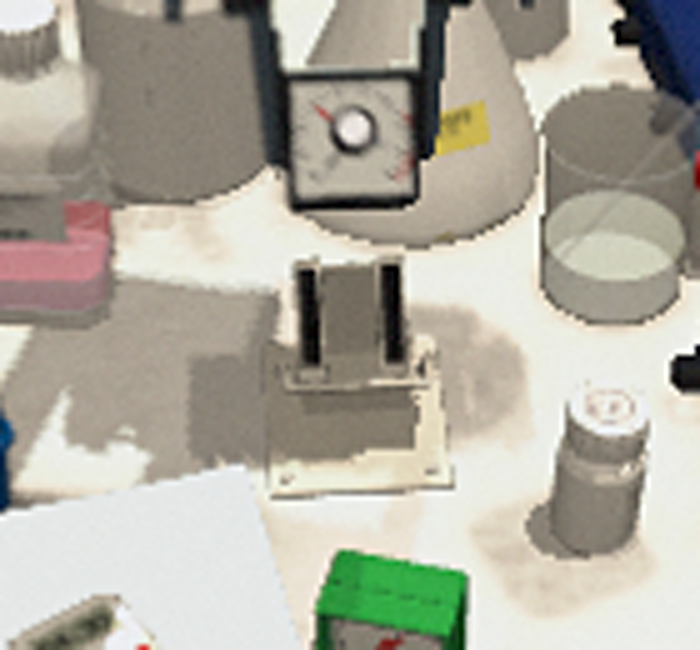

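View pics/hov_top.png

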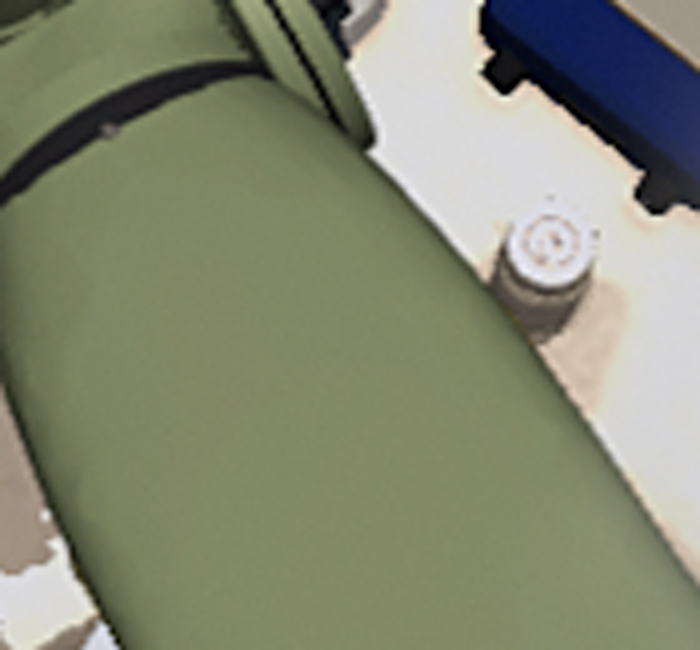

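The scene view shows the gauge held dial-up at about (250,117), the red hand at upper left, and the empty cradle below it at about (252,155). I'll check the in-hand pose from depth.

```bash
python3 - <<'E'
from seat import *
p,R,o=pose(); G=R*rel; c=p+R.apply(v); print('pred center',c, 'axes x',G.as_matrix()[:,0])
n='scene'; P=cloud(n,np.load('sceneh_d.npy')); im=np.load('sceneh_i.npy').astype(int)
L=G.inv().apply((P-c).reshape(-1,3)).reshape(P.shape)
m=(abs(L[...,0]+.02)<.012)&(abs(L[...,1])<.036)&(abs(L[...,2])<.04)
q=L[m&(abs(L[...,1])<.028)&(abs(L[...,2])<.028)&(np.hypot(L[...,1],L[...,2])>.012)]
A=np.c_[q[:,1:],np.ones(len(q))]; s=np.linalg.lstsq(A,q[:,0],rcond=None)[0]; print('front plane x=',s,len(q))
# dark frame extents via image projection: corners predicted
for y in (-.031,.031):
    for z in (-.031,.031): print((y,z),np.round(w2pix(n,c+G.apply([-.02,y,z])),1))
for t in('gauge_center','knob_center'):
    for r in landmark_of(n,t)[:2]: print(t,r['conf'],cam2w(n,r['location']).round(4), 'in pred frame',G.inv().apply(cam2w(n,r['location'])-c).round(4))
g=im.sum(-1)
print(g[100:136,234:268:1][::1].shape)
save('dial.png',np.load('sceneh_i.npy'),(225,95,275,140),12)
E
```

```text
pred center [0.57794927 0.31394507 0.17328136] axes x [ 0.49684198  0.49521545 -0.71267784]
front plane x= [ 0.00242402  0.00781135 -0.02139236] 501
(-0.031, -0.031) [262.7 128.8]
(-0.031, 0.031) [261.6 101.7]
(0.031, -0.031) [235.5 129.7]
(0.031, 0.031) [234.4 102.6]
gauge_center 0.87 [0.5744 0.3119 0.17  ] in pred frame [-0.0004  0.001  -0.0051]
gauge_center 0.62 [0.4549 0.1751 0.0314] in pred frame [-0.0288 -0.0133 -0.2314]
knob_center 0.6 [0.4309 0.1591 0.0333] in pred frame [-0.05   -0.0079 -0.2502]
knob_center 0.59 [0.5612 0.2959 0.1976] in pred frame [-0.0346 -0.001  -0.0005]
(36, 34)
```

View pics/dial.png

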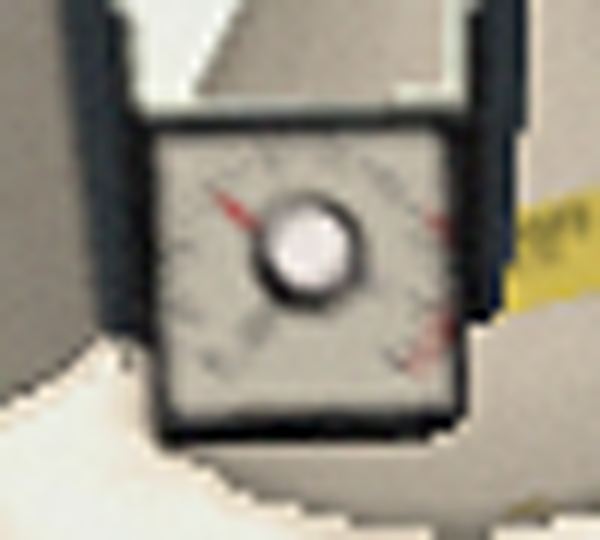

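```bash
python3 - <<'E'
from seat import *
p,R,o=pose(); G=R*rel; c=p+R.apply(v); n='scene'
f=lambda X:np.round((np.array(w2pix(n,X))-[225,95])*12+6,0)
print('knob front',f(c+G.apply([-.042,0,0])),'dial ctr',f(c+G.apply([-.02,0,0])))
for y in (-.031,.031):
    for z in (-.031,.031): print((y,z),f(c+G.apply([-.02,y,z])))
print('d/dy',f(c+G.apply([-.02,.01,0]))-f(c+G.apply([-.02,0,0])),'d/dz',f(c+G.apply([-.02,0,.01]))-f(c+G.apply([-.02,0,0])))
# cradle in scene: predicted rail edges & ledge corners overlay on initial image
im=np.load('scene_i.npy').copy(); k=8
x0,y0=225,130; big=cv2.resize(im[y0:y0+70,x0:x0+60],None,fx=k,fy=k,interpolation=cv2.INTER_CUBIC)
S=seatR()
def pt(l,col):
    u,w=w2pix(n,SEAT+S.apply(l)); cv2.circle(big,(int((u-x0+.5)*k),int((w-y0+.5)*k)),3,col,-1)
for y in (-.028,-.014,.014,.028):
    for z in np.linspace(-.031,.04,8): pt([.02,y,z],(255,0,0))
for y in np.linspace(-.031,.031,7): pt([.02,y,-.031],(0,255,0)); pt([-.02,y,-.031],(0,0,255))
cv2.imwrite('pics/ov.png',big[...,::-1])
P=cloud('top',np.load('top_d.npy'));im=np.load('top_i.npy')
n='top';x0,y0=190,115; big=cv2.resize(im[y0:y0+75,x0:x0+75],None,fx=k,fy=k,interpolation=cv2.INTER_CUBIC)
for y in (-.028,-.014,.014,.028):
    for z in np.linspace(-.031,.04,8): pt([.02,y,z],(255,0,0))
for y in np.linspace(-.031,.031,7): pt([.02,y,-.031],(0,255,0)); pt([-.02,y,-.031],(0,0,255))
cv2.imwrite('pics/ovt.png',big[...,::-1])
E
```

```text
knob front [302. 236.] dial ctr [300. 254.]
(-0.031, -0.031) [470. 412.]
(-0.031, 0.031) [457.  86.]
(0.031, -0.031) [142. 423.]
(0.031, 0.031) [129.  97.]
d/dy [-53.   2.] d/dz [ -2. -52.]
```

View pics/ov.png

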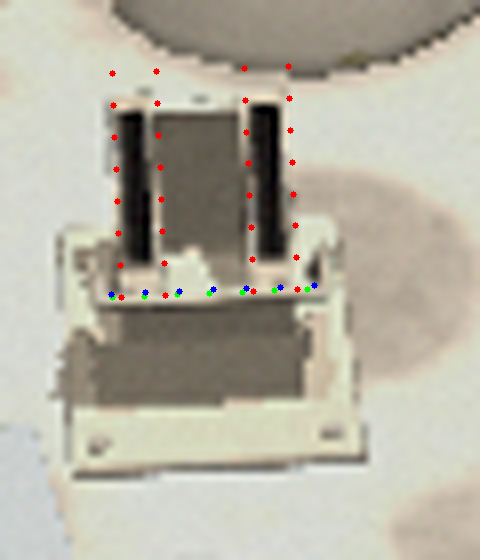

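View pics/ovt.png

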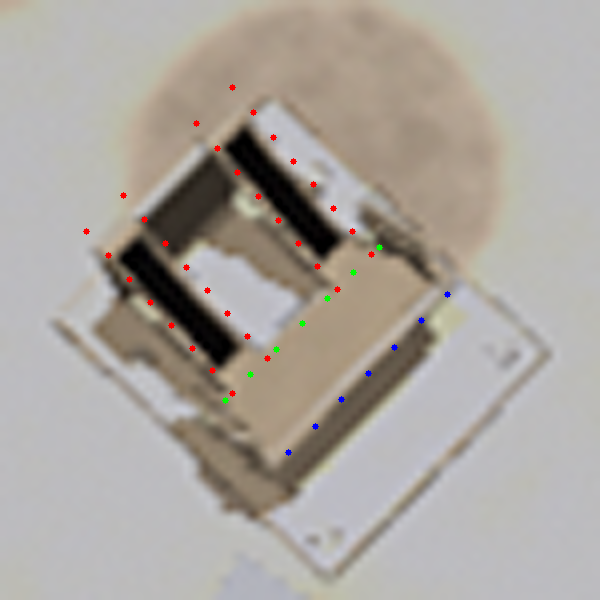

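```bash
python3 - <<'E'
from seat import *
corr=seatR().apply([0,.0015,.0025]); print(corr)
p,T=tgt(up=.018,corr=corr); plan(p,T,mm=22,tw=.1,claw=-1)
E
```

```text
[0.00020547 0.00230928 0.00176777]
{"x": -0.0, "y": -5.3, "z": 18.0, "wx": 0.002, "wy": 0.001, "wz": -0.0, "claw": -1}
{"x": -0.0, "y": -5.3, "z": 18.0, "wx": 0.002, "wy": 0.001, "wz": -0.0, "claw": -1}
{"x": -0.0, "y": -5.3, "z": 18.0, "wx": 0.002, "wy": 0.001, "wz": -0.0, "claw": -1}
{"x": -0.0, "y": -5.3, "z": 18.0, "wx": 0.002, "wy": 0.001, "wz": -0.0, "claw": -1}
{"x": -0.1, "y": -5.2, "z": 18.0, "wx": 0.002, "wy": 0.001, "wz": -0.0, "claw": -1}
```

Request:
{"method": "arm_command", "body": {"steps": [{"x": 0, "y": -5.5, "z": 18, "wx": 0.002, "wy": 0.001, "wz": 0, "claw": -1}, {"x": 0, "y": -5, "z": 18, "wx": 0.002, "wy": 0.001, "wz": 0, "claw": -1}, {"x": 0, "y": -5.5, "z": 18, "wx": 0.002, "wy": 0.001, "wz": 0, "claw": -1}, {"x": 0, "y": -5, "z": 18, "wx": 0.002, "wy": 0.001, "wz": 0, "claw": -1}, {"x": 0, "y": -5, "z": 18, "wx": 0.002, "wy": 0.001, "wz": 0, "claw": -1}]}}

```text
clock: 9.0
position: [0.5791, 0.3104, 0.0771]
ee_rot: [165.4, -0.1, -45.7]
wrist_force: [-0.3, 0.7, -3.9]
opening: 0.0617
```

```bash
cat > look.py <<'E'
from seat import *
import sys
st()
n='scene'; im,d=get_image(n); k=8; x0,y0=220,110
big=cv2.resize(im[y0:y0+75,x0:x0+70],None,fx=k,fy=k,interpolation=cv2.INTER_CUBIC)
save(sys.argv[1]+'.png',big)
p,R,o=pose(); G=R*rel; c=p+R.apply(v)
f=lambda X:np.round((np.array(w2pix(n,X))-[x0,y0]+.5)*k,0)
print('pred knob front',f(c+G.apply([-.042,0,0])))
for y in (-.031,.031):
    for z in (-.031,.031): print((y,z),f(c+G.apply([-.02,y,z])),'seat',f(SEAT+seatR().apply([-.02,y,z])))
print('seat knob',f(SEAT+seatR().apply([-.042,0,0])))
for t in('gauge_center','knob_center'):
    for r in landmark_of(n,t)[:3]:
        w=cam2w(n,r['location'])
        if w[2]>.05: print(t,round(r['conf'],2),'in seat frame',seatR().inv().apply(w-SEAT).round(4))
print('pred in seat',seatR().inv().apply(c-SEAT).round(4))
E
python3 look.py hv2
```

```text
t 9.0 J [29.2 38.9 76.2 -3.9 79.1 76.1] p [0.5791 0.3104 0.0771] rot [ 1.654e+02 -1.000e-01 -4.570e+01] F [-0.3  0.7 -3.9] T [ 0.09 -0.08 -0.03] op 0.0617
pred knob front [248. 296.]
(-0.031, -0.031) [354. 399.] seat [354. 446.]
(-0.031, 0.031) [345. 195.] seat [345. 243.]
(0.031, -0.031) [149. 408.] seat [152. 454.]
(0.031, 0.031) [140. 203.] seat [143. 252.]
seat knob [250. 344.]
gauge_center 0.91 in seat frame [-0.0152  0.0029  0.0142]
gauge_center 0.67 in seat frame [-0.0182  0.0012 -0.0172]
pred in seat [-0.0148  0.0002  0.0136]
```

View pics/hv2.png

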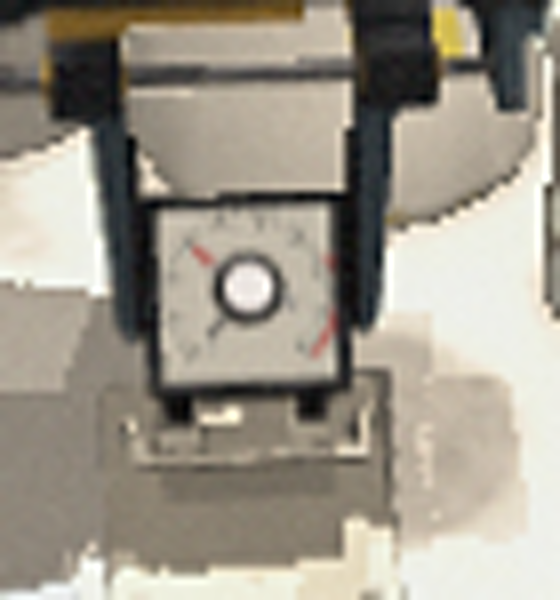

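```bash
python3 - <<'E'
from seat import *
st();corr=seatR().apply([-.0005,.0008,.0005])
p,T=tgt(up=.004,corr=corr); plan(p,T,mm=4,tw=.1,claw=-1)
E
```

```text
t 9.15 J [29.2 38.9 76.1 -4.  79.2 76.2] p [0.5786 0.3104 0.077 ] rot [ 1.653e+02 -1.000e-01 -4.570e+01] F [-0.1 -0.6 -3.8] T [ 0.08 -0.15 -0.01] op 0.0618
{"x": -0.2, "y": -0.9, "z": 3.5, "wx": -0.001, "wy": -0.0, "wz": -0.001, "claw": -1}
{"x": -0.2, "y": -0.9, "z": 3.5, "wx": -0.001, "wy": -0.0, "wz": -0.001, "claw": -1}
{"x": -0.2, "y": -0.9, "z": 3.5, "wx": -0.001, "wy": -0.0, "wz": -0.001, "claw": -1}
{"x": -0.2, "y": -0.9, "z": 3.5, "wx": -0.001, "wy": -0.0, "wz": -0.001, "claw": -1}
{"x": -0.2, "y": -0.9, "z": 3.5, "wx": -0.001, "wy": -0.0, "wz": -0.001, "claw": -1}
```

Request:
{"method": "arm_command", "body": {"steps": [{"x": 0, "y": -1, "z": 3.5, "wx": 0, "wy": 0, "wz": 0, "claw": -1}, {"x": -0.5, "y": -1, "z": 3.5, "wx": 0, "wy": 0, "wz": 0, "claw": -1}, {"x": 0, "y": -1, "z": 3.5, "wx": 0, "wy": 0, "wz": 0, "claw": -1}, {"x": -0.5, "y": -1, "z": 3.5, "wx": 0, "wy": 0, "wz": 0, "claw": -1}, {"x": 0, "y": 0, "z": 0, "wx": 0, "wy": 0, "wz": 0, "claw": -1}]}}

```text
clock: 9.78
position: [0.5792, 0.3128, 0.0631]
ee_rot: [165.4, -0.2, -45.7]
wrist_force: [-0.3, -0.0, -3.1]
opening: 0.0618
```

```bash
python3 look.py hv3
```

```text
t 9.78 J [29.3 39.6 76.8 -4.  77.7 76.4] p [0.5792 0.3128 0.0631] rot [165.4  -0.2 -45.7] F [-0.3 -0.  -3.1] T [ 0.13 -0.14 -0.01] op 0.0618
pred knob front [245. 318.]
(-0.031, -0.031) [349. 419.] seat [354. 446.]
(-0.031, 0.031) [340. 216.] seat [345. 243.]
(0.031, -0.031) [146. 428.] seat [152. 454.]
(0.031, 0.031) [137. 225.] seat [143. 252.]
seat knob [250. 344.]
gauge_center 0.85 in seat frame [-0.0026  0.0038  0.0073]
knob_center 0.49 in seat frame [-0.0341  0.0019  0.0067]
pred in seat [-0.0048  0.0013  0.008 ]
```

View pics/hv3.png

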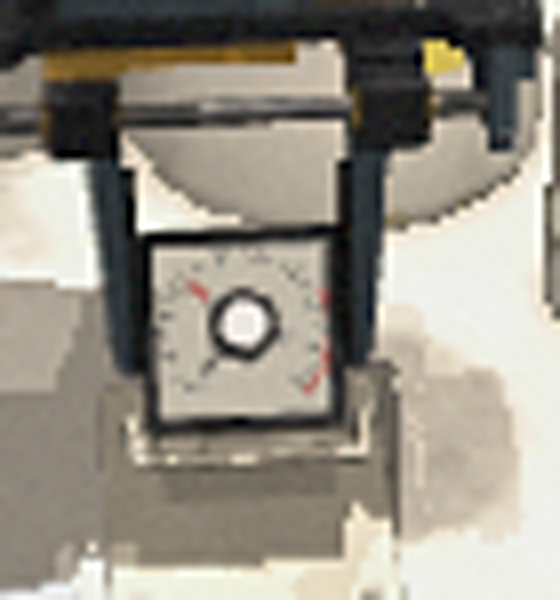

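```bash
python3 - <<'E'
from seat import *
p,R,_=pose(); S=seatR()
print('tool components of seat x,y,z mm:', *[R.inv().apply(S.apply(e)).round(3) for e in np.eye(3)])
corr=S.apply([-.0015,.0015,.0015]);q,T=tgt(corr=corr); plan(q,T,mm=3,claw=-1)
E
```

```text
tool components of seat x,y,z mm: [-0.006 -0.862  0.507] [-1.     0.005 -0.002] [-0.001 -0.507 -0.862]
{"x": -0.1, "y": 0.2, "z": 2.5, "wx": -0.002, "wy": -0.001, "wz": -0.002, "claw": -1}
{"x": -0.1, "y": 0.2, "z": 2.5, "wx": -0.002, "wy": -0.001, "wz": -0.002, "claw": -1}
{"x": -0.1, "y": 0.2, "z": 2.5, "wx": -0.002, "wy": -0.001, "wz": -0.002, "claw": -1}
```

Request:
{"method": "arm_command", "body": {"steps": [{"x": 0, "y": 0, "z": 2.5, "wx": 0, "wy": 0, "wz": 0, "claw": -1}, {"x": 0, "y": 0, "z": 2.5, "wx": 0, "wy": 0, "wz": 0, "claw": -1}, {"x": 0, "y": 0, "z": 0, "wx": 0, "wy": 0, "wz": 0, "claw": -1}]}}

```text
clock: 10.3
position: [0.5783, 0.3117, 0.0583]
ee_rot: [165.4, -0.2, -45.7]
wrist_force: [-0.1, 0.1, -3.0]
opening: 0.062
```

```bash
python3 look.py hv4
```

```text
t 10.3 J [29.3 39.8 77.3 -4.  77.1 76.4] p [0.5783 0.3117 0.0583] rot [165.4  -0.2 -45.7] F [-0.1  0.1 -3. ] T [ 0.14 -0.14  0.02] op 0.062
pred knob front [245. 333.]
(-0.031, -0.031) [350. 434.] seat [354. 446.]
(-0.031, 0.031) [341. 231.] seat [345. 243.]
(0.031, -0.031) [147. 443.] seat [152. 454.]
(0.031, 0.031) [138. 240.] seat [143. 252.]
seat knob [250. 344.]
gauge_center 0.62 in seat frame [0.002  0.0032 0.0014]
knob_center 0.47 in seat frame [-0.0307  0.0003  0.0042]
pred in seat [-0.0023  0.0012  0.0037]
```

View pics/hv4.png

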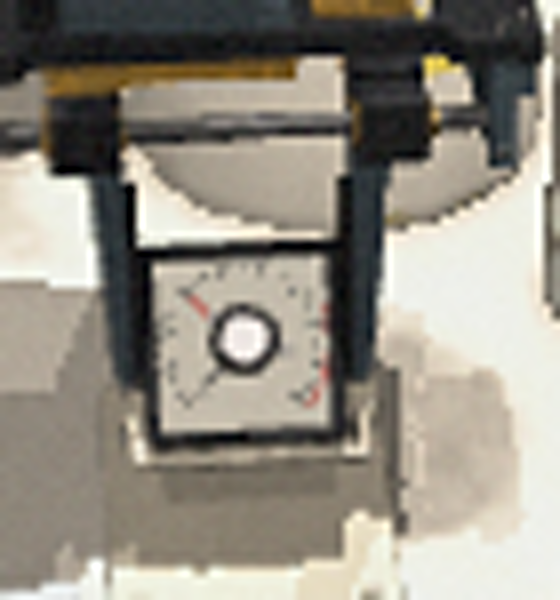

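Request:
{"method": "arm_command", "body": {"steps": [{"x": 0, "y": 0, "z": 1.5, "wx": 0, "wy": 0, "wz": 0, "claw": -1}, {"x": 0, "y": 0, "z": 0, "wx": 0, "wy": 0, "wz": 0, "claw": -1}]}}

```text
clock: 10.7
position: [0.5782, 0.3115, 0.0571]
ee_rot: [165.4, -0.2, -45.7]
wrist_force: [0.4, -0.8, -3.0]
opening: 0.0619
```

Request:
{"method": "arm_command", "body": {"steps": [{"x": 0, "y": 0, "z": 1, "wx": 0, "wy": 0, "wz": 0, "claw": -1}, {"x": 0, "y": 0, "z": 0, "wx": 0, "wy": 0, "wz": 0, "claw": -1}]}}

```text
clock: 10.95
position: [0.5784, 0.3117, 0.0567]
ee_rot: [165.5, -0.2, -45.7]
wrist_force: [0.3, 0.5, -1.7]
opening: 0.062
```

```bash
python3 look.py hv5
```

```text
t 10.95 J [29.3 39.8 77.5 -4.  76.8 76.4] p [0.5784 0.3117 0.0567] rot [165.5  -0.2 -45.7] F [ 0.3  0.5 -1.7] T [ 0.05 -0.09 -0.02] op 0.062
pred knob front [246. 338.]
(-0.031, -0.031) [350. 439.] seat [354. 446.]
(-0.031, 0.031) [341. 236.] seat [345. 243.]
(0.031, -0.031) [147. 447.] seat [152. 454.]
(0.031, 0.031) [139. 245.] seat [143. 252.]
seat knob [250. 344.]
gauge_center 0.56 in seat frame [ 0.0009  0.002  -0.0008]
knob_center 0.56 in seat frame [-0.0302 -0.0004  0.0035]
pred in seat [-0.0011  0.0011  0.0023]
```

Request:
{"method": "arm_command", "body": {"steps": [{"x": 0, "y": 0.5, "z": 0.9, "wx": 0, "wy": 0, "wz": 0, "claw": -1}, {"x": 0, "y": 0, "z": 0, "wx": 0, "wy": 0, "wz": 0, "claw": -1}]}}

```text
clock: 11.35
position: [0.5784, 0.3116, 0.0567]
ee_rot: [165.6, -0.2, -45.7]
wrist_force: [1.5, 2.6, 4.9]
opening: 0.0623
```

Request:
{"method": "arm_command", "body": {"steps": [{"x": 0, "y": 0.5, "z": 0.9, "wx": 0, "wy": 0, "wz": 0, "claw": -1}, {"x": 0, "y": 0, "z": 0, "wx": 0, "wy": 0, "wz": 0, "claw": -1}]}}

```text
clock: 11.6
position: [0.5784, 0.3116, 0.0567]
ee_rot: [165.7, -0.2, -45.7]
wrist_force: [1.4, 4.5, 9.5]
opening: 0.0618
```

```bash
python3 look.py hv6
```

```text
t 11.6 J [29.3 39.7 77.7 -4.  76.5 76.4] p [0.5784 0.3116 0.0567] rot [165.7  -0.2 -45.7] F [1.4 4.5 9.5] T [ 0.04 -0.01  0.02] op 0.0618
pred knob front [246. 339.]
(-0.031, -0.031) [350. 439.] seat [354. 446.]
(-0.031, 0.031) [341. 237.] seat [345. 243.]
(0.031, -0.031) [147. 448.] seat [152. 454.]
(0.031, 0.031) [138. 245.] seat [143. 252.]
seat knob [250. 344.]
gauge_center 0.95 in seat frame [ 0.0015  0.0017 -0.0029]
knob_center 0.47 in seat frame [-0.0305  0.0011  0.0004]
pred in seat [-0.0012  0.0012  0.0022]
```

View pics/hv6.png

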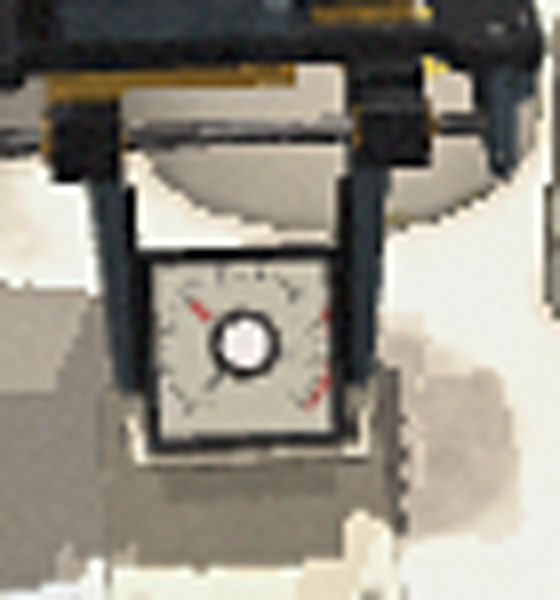

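Contact force has risen along the ledge and rails, and the image has the case bottom at the ledge. I'll ease off slightly and release gently.

Request:
{"method": "arm_command", "body": {"steps": [{"x": 0, "y": -0.4, "z": -0.8, "wx": 0, "wy": 0, "wz": 0, "claw": -1}, {"x": 0, "y": 0, "z": 0, "wx": 0, "wy": 0, "wz": 0, "claw": 0.42}, {"x": 0, "y": 0, "z": 0, "wx": 0, "wy": 0, "wz": 0, "claw": 0.5}, {"x": 0, "y": 0, "z": 0, "wx": 0, "wy": 0, "wz": 0, "claw": 0.6}, {"x": 0, "y": 0, "z": 0, "wx": 0, "wy": 0, "wz": 0, "claw": 0.7}]}}

```text
clock: 12.38
position: [0.5773, 0.3106, 0.0551]
ee_rot: [165.4, -0.2, -45.7]
wrist_force: [0.5, 0.4, -0.1]
opening: 0.0769
```

```bash
python3 look.py hv7
```

```text
t 12.38 J [29.3 39.8 77.7 -4.  76.6 76.4] p [0.5773 0.3106 0.0551] rot [165.4  -0.2 -45.7] F [ 0.5  0.4 -0.1] T [-0.02  0.01  0.  ] op 0.0769
pred knob front [246. 344.]
(-0.031, -0.031) [350. 445.] seat [354. 446.]
(-0.031, 0.031) [341. 243.] seat [345. 243.]
(0.031, -0.031) [148. 454.] seat [152. 454.]
(0.031, 0.031) [139. 251.] seat [143. 252.]
seat knob [250. 344.]
knob_center 0.4 in seat frame [-0.0297 -0.0014  0.0004]
pred in seat [-0.0011  0.0012  0.0002]
```

View pics/hv7.png

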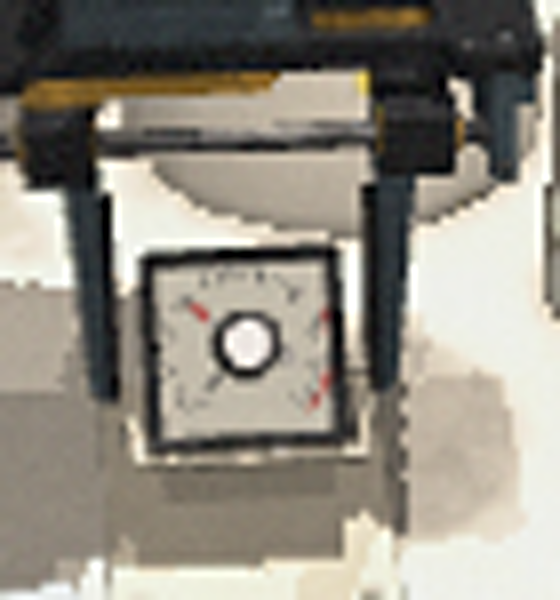

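Released: the gauge did not move and the fingers stand clear on both sides at (233,160) and (268,158). Backing out.

Request:
{"method": "arm_command", "body": {"steps": [{"x": 0, "y": 0, "z": -5, "wx": 0, "wy": 0, "wz": 0, "claw": 0.8}, {"x": 0, "y": 0, "z": -20, "wx": 0, "wy": 0, "wz": 0, "claw": 0.8}, {"x": 0, "y": 0, "z": -30, "wx": 0, "wy": 0, "wz": 0, "claw": 0.8}, {"x": 0, "y": 0, "z": -40, "wx": 0, "wy": 0, "wz": 0, "claw": 0.8}, {"x": 0, "y": 0, "z": -40, "wx": 0, "wy": 0, "wz": 0, "claw": 0.8}]}}

```text
clock: 13.15
position: [0.6017, 0.3351, 0.1877]
ee_rot: [165.5, -0.2, -45.7]
wrist_force: [0.3, 0.3, 0.1]
opening: 0.082
```

```bash
python3 - <<'E'
from seat import *
st()
for n in ('scene','top'):
    im,d=get_image(n); P=cloud(n,d); S=seatR(); np.save(n+'s_d.npy',d);np.save(n+'s_i.npy',im)
    L=S.inv().apply((P-SEAT).reshape(-1,3)).reshape(P.shape)
    q=L[(abs(L[...,0]+.02)<.01)&(abs(L[...,1])<.027)&(abs(L[...,2])<.027)&(np.hypot(L[...,1],L[...,2])>.014)]
    if len(q)>30:
        A=np.c_[q[:,1:],np.ones(len(q))]; print(n,'front plane',np.linalg.lstsq(A,q[:,0],rcond=None)[0].round(4),len(q))
    k=L[(L[...,0]<-.036)&(L[...,0]>-.048)&(np.hypot(L[...,1],L[...,2])<.02)]
    if len(k): print('knob face',np.median(k,0).round(4),len(k))
    for t in('gauge_center','knob_center'):
        for r in landmark_of(n,t)[:3]:
            w=cam2w(n,r['location'])
            if w[2]>.05: print(t,round(r['conf'],2),'in seat',S.inv().apply(w-SEAT).round(4))
    k=8; x0,y0=(220,110) if n=='scene' else (190,110)
    save('rel_%s.png'%n,im,(x0,y0,x0+75,y0+75),8)
    f=lambda X:np.round((np.array(w2pix(n,X))-[x0,y0]+.5)*k,0)
    print('pred knobface',f(SEAT+S.apply([-.042,0,0])),[f(SEAT+S.apply([-.02,y,z])) for y in(-.031,.031) for z in (-.031,.031)])
E
```

```text
t 13.15 J [30.  37.9 61.8 -3.7 94.4 75.8] p [0.6017 0.3351 0.1877] rot [165.5  -0.2 -45.7] F [0.3 0.3 0.1] T [ 0.08 -0.02 -0.04] op 0.082
scene front plane [-0.0037 -0.0121 -0.0168] 374
knob face [-0.0398  0.0017 -0.0005] 55
gauge_center 0.73 in seat [0.0009 0.0024 0.0008]
knob_center 0.52 in seat [-0.0267  0.0036  0.0009]
pred knobface [250. 344.] [array([354., 446.]), array([345., 243.]), array([152., 454.]), array([143., 252.])]
pred knobface [345. 370.] [array([447., 335.]), array([326., 187.]), array([289., 493.]), array([161., 350.])]
```

View pics/rel_scene.png

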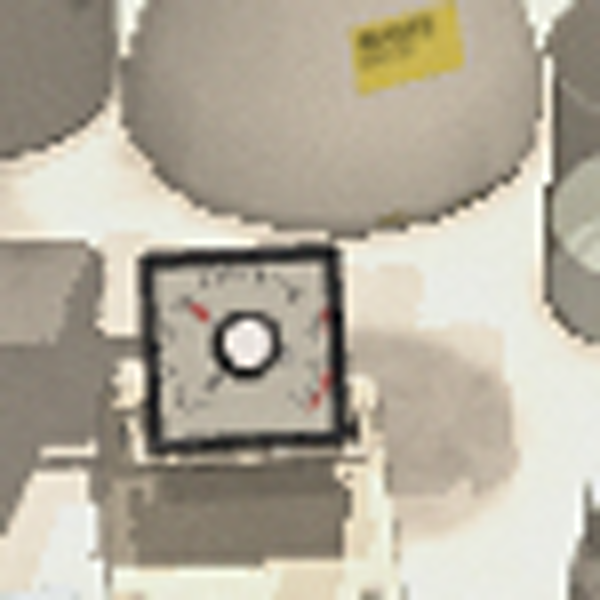

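View pics/rel_top.png

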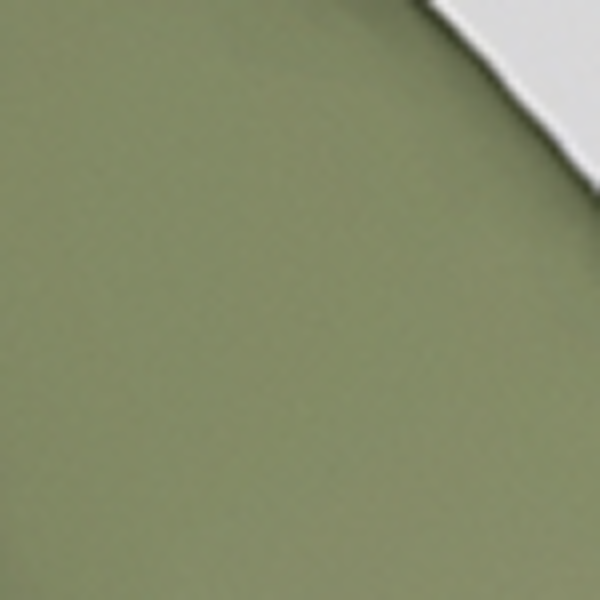

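```bash
cat > knob.py <<'E'
from seat import *
KN=np.array([0,.0015,.0005])
def ktool(spin=0):  # spin: extra rotation about tool z (rad)
    return tool(seatR(),90)*Ro.from_rotvec([0,0,spin])
def ktcp(x,dy=0,dz=0): return SEAT+seatR().apply([x,KN[1]+dy,KN[2]+dz])
E
python3 - <<'E'
from knob import *
plan(ktcp(-.15),ktool(0),mm=40,tw=.11,claw=.1)
E
```

```text
{"x": 0.1, "y": 13.1, "z": 5.1, "wx": 0.104, "wy": -0.0, "wz": -0.0, "claw": 0.1}
{"x": 0.1, "y": 13.5, "z": 3.7, "wx": 0.104, "wy": -0.0, "wz": -0.0, "claw": 0.1}
{"x": 0.1, "y": 13.9, "z": 2.3, "wx": 0.104, "wy": -0.0, "wz": -0.0, "claw": 0.1}
{"x": 0.1, "y": 14.0, "z": 0.9, "wx": 0.104, "wy": -0.0, "wz": -0.0, "claw": 0.1}
{"x": 0.0, "y": 14.0, "z": -0.6, "wx": 0.104, "wy": -0.0, "wz": -0.0, "claw": 0.1}
{"x": 0.0, "y": 13.9, "z": -2.1, "wx": 0.104, "wy": -0.0, "wz": -0.0, "claw": 0.1}
{"x": 0.0, "y": 13.6, "z": -3.5, "wx": 0.104, "wy": -0.0, "wz": -0.0, "claw": 0.1}
{"x": 0.0, "y": 13.2, "z": -4.9, "wx": 0.104, "wy": -0.0, "wz": -0.0, "claw": 0.1}
{"x": 0.0, "y": 12.6, "z": -6.2, "wx": 0.104, "wy": -0.0, "wz": -0.0, "claw": 0.1}
{"x": 0.0, "y": 11.9, "z": -7.5, "wx": 0.104, "wy": -0.0, "wz": -0.0, "claw": 0.1}
```

Request:
{"method": "arm_command", "body": {"steps": [{"x": 0, "y": 13, "z": 3, "wx": 0.104, "wy": 0, "wz": 0, "claw": 0.1}, {"x": 0, "y": 13.5, "z": 2, "wx": 0.104, "wy": 0, "wz": 0, "claw": 0.1}, {"x": 0, "y": 14, "z": 1, "wx": 0.104, "wy": 0, "wz": 0, "claw": 0.1}, {"x": 0, "y": 14, "z": 0, "wx": 0.104, "wy": 0, "wz": 0, "claw": 0.1}, {"x": 0, "y": 14, "z": -0.5, "wx": 0.104, "wy": 0, "wz": 0, "claw": 0.1}]}}

```text
clock: 14.08
position: [0.5509, 0.2858, 0.1824]
ee_rot: [-164.7, -0.1, -45.7]
wrist_force: [0.8, -0.5, -0.0]
opening: 0.0501
```

Request:
{"method": "arm_command", "body": {"steps": [{"x": 0, "y": 14, "z": -2, "wx": 0.104, "wy": 0, "wz": 0, "claw": 0.1}, {"x": 0, "y": 13.5, "z": -3.5, "wx": 0.104, "wy": 0, "wz": 0, "claw": 0.1}, {"x": 0, "y": 13, "z": -5, "wx": 0.104, "wy": 0, "wz": 0, "claw": 0.1}, {"x": 0, "y": 12.5, "z": -6, "wx": 0.104, "wy": 0, "wz": 0, "claw": 0.1}, {"x": 0, "y": 12, "z": -7.5, "wx": 0.104, "wy": 0, "wz": 0, "claw": 0.1}]}}

```text
clock: 14.7
position: [0.505, 0.2489, 0.1747]
ee_rot: [-139.1, 0.7, -44.9]
wrist_force: [-1.0, 0.4, 0.1]
opening: 0.0503
```

```bash
python3 - <<'E'
from knob import *
st()
print('tool axis vs seat',seatR().inv().apply(pose()[0]-SEAT))
plan(ktcp(-.09),ktool(1.0),mm=40,tw=.12,claw=.1)
E
```

```text
t 14.7 J [ 12.7   7.  125.3  62.1  23.9   4.9] p [0.505  0.2489 0.1747] rot [-139.1    0.7  -44.9] F [-1.   0.4  0.1] T [-0.33  0.39  0.05] op 0.0503
tool axis vs seat [-0.14643648  0.00794514  0.01296296]
{"x": 0.8, "y": 0.9, "z": 6.3, "wx": 0.008, "wy": -0.003, "wz": 0.111, "claw": 0.1}
{"x": 0.9, "y": 0.9, "z": 6.3, "wx": 0.008, "wy": -0.003, "wz": 0.111, "claw": 0.1}
{"x": 1.0, "y": 0.8, "z": 6.3, "wx": 0.008, "wy": -0.003, "wz": 0.111, "claw": 0.1}
{"x": 1.1, "y": 0.8, "z": 6.3, "wx": 0.008, "wy": -0.003, "wz": 0.111, "claw": 0.1}
{"x": 1.2, "y": 0.7, "z": 6.3, "wx": 0.008, "wy": -0.003, "wz": 0.111, "claw": 0.1}
{"x": 1.3, "y": 0.6, "z": 6.3, "wx": 0.008, "wy": -0.003, "wz": 0.111, "claw": 0.1}
{"x": 1.4, "y": 0.5, "z": 6.3, "wx": 0.008, "wy": -0.003, "wz": 0.111, "claw": 0.1}
{"x": 1.5, "y": 0.4, "z": 6.3, "wx": 0.008, "wy": -0.003, "wz": 0.111, "claw": 0.1}
{"x": 1.5, "y": 0.3, "z": 6.3, "wx": 0.008, "wy": -0.003, "wz": 0.111, "claw": 0.1}
```

Request:
{"method": "arm_command", "body": {"steps": [{"x": 1, "y": 1, "z": 6, "wx": 0.008, "wy": -0.003, "wz": 0.15, "claw": 0.1}, {"x": 1, "y": 1, "z": 6, "wx": 0.008, "wy": -0.003, "wz": 0.15, "claw": 0.1}, {"x": 1, "y": 1, "z": 6, "wx": 0.008, "wy": -0.003, "wz": 0.15, "claw": 0.1}, {"x": 1, "y": 1, "z": 6, "wx": 0.008, "wy": -0.003, "wz": 0.15, "claw": 0.1}, {"x": 1, "y": 0.5, "z": 6, "wx": 0.008, "wy": -0.003, "wz": 0.15, "claw": 0.1}]}}

```text
clock: 15.32
position: [0.5192, 0.2583, 0.1484]
ee_rot: [-146.1, 28.5, -79.6]
wrist_force: [0.3, 0.5, 0.1]
opening: 0.05
```

Request:
{"method": "arm_command", "body": {"steps": [{"x": 1, "y": 0.5, "z": 6, "wx": 0.008, "wy": -0.003, "wz": 0.15, "claw": 0.1}, {"x": 1, "y": 0.5, "z": 6, "wx": 0.008, "wy": -0.003, "wz": 0.15, "claw": 0.1}, {"x": 1, "y": 0.5, "z": 6, "wx": 0.008, "wy": -0.003, "wz": 0.15, "claw": 0.1}, {"x": 1, "y": 0.5, "z": 6, "wx": 0, "wy": 0, "wz": 0.15, "claw": 0.1}, {"x": 0, "y": 0, "z": 0, "wx": 0, "wy": 0, "wz": 0.15, "claw": 0.1}]}}

```text
clock: 15.95
position: [0.5289, 0.2676, 0.1279]
ee_rot: [-176.4, 44.2, -130.3]
wrist_force: [-0.6, -0.0, 0.0]
opening: 0.0499
```

```bash
python3 - <<'E'
from knob import *
st()
print('vs seat',seatR().inv().apply(pose()[0]-SEAT).round(4))
plan(ktcp(-.06),ktool(2.2),mm=10,tw=.14,claw=.1)
E
```

```text
t 15.95 J [ 14.1  14.  128.6  97.1  20.9  55.9] p [0.5289 0.2676 0.1279] rot [-176.4   44.2 -130.3] F [-0.6 -0.   0. ] T [-0.28  0.45 -0.02] op 0.0499
vs seat [-0.092   0.0045  0.0011]
{"x": 0.1, "y": -0.6, "z": 6.4, "wx": -0.001, "wy": -0.002, "wz": 0.138, "claw": 0.1}
{"x": 0.0, "y": -0.6, "z": 6.4, "wx": -0.001, "wy": -0.002, "wz": 0.138, "claw": 0.1}
{"x": -0.0, "y": -0.6, "z": 6.4, "wx": -0.001, "wy": -0.002, "wz": 0.138, "claw": 0.1}
{"x": -0.1, "y": -0.6, "z": 6.4, "wx": -0.001, "wy": -0.002, "wz": 0.138, "claw": 0.1}
{"x": -0.2, "y": -0.6, "z": 6.4, "wx": -0.001, "wy": -0.002, "wz": 0.138, "claw": 0.1}
```

Request:
{"method": "arm_command", "body": {"steps": [{"x": 0, "y": -0.5, "z": 5, "wx": 0, "wy": 0, "wz": 0.16, "claw": 0.1}, {"x": 0, "y": -0.5, "z": 5, "wx": 0, "wy": 0, "wz": 0.16, "claw": 0.1}, {"x": 0, "y": -0.5, "z": 5, "wx": 0, "wy": 0, "wz": 0.16, "claw": 0.1}, {"x": 0, "y": -0.5, "z": 5, "wx": 0, "wy": 0, "wz": 0.16, "claw": 0.1}, {"x": 0, "y": -0.5, "z": 5, "wx": 0, "wy": 0, "wz": 0.16, "claw": 0.1}]}}

```text
clock: 16.58
position: [0.543, 0.2778, 0.11]
ee_rot: [146.7, 31.2, 172.8]
wrist_force: [-0.1, 0.4, -0.1]
opening: 0.0505
```

Request:
{"method": "arm_command", "body": {"steps": [{"x": 0, "y": 0, "z": 4, "wx": 0, "wy": 0, "wz": 0.16, "claw": 0.1}, {"x": 0, "y": 0, "z": 0, "wx": 0, "wy": 0, "wz": 0.16, "claw": 0.1}, {"x": 0, "y": 0, "z": 0, "wx": 0, "wy": 0, "wz": 0.16, "claw": 0.1}, {"x": 0, "y": 0, "z": 0, "wx": 0, "wy": 0, "wz": 0.16, "claw": 0.1}, {"x": 0, "y": 0, "z": 0, "wx": 0, "wy": 0, "wz": 0.16, "claw": 0.1}]}}

```text
clock: 17.2
position: [0.5449, 0.2797, 0.1072]
ee_rot: [135.7, 1.4, 136.0]
wrist_force: [0.2, -0.3, 0.8]
opening: 0.0502
```

```bash
python3 - <<'E'
from knob import *
st()
p,R,o=pose();print('vs seat',seatR().inv().apply(p-SEAT).round(4),'axis',seatR().inv().apply(R.as_matrix()[:,2]).round(3))
r=(ktool(0).inv()*R).as_rotvec(); print('spin',r)
for n in ('scene','top'):
    im,d=get_image(n); save('k1_%s.png'%n,im,(190,80,300,190),5)
E
```

```text
t 17.2 J [ 15.3  17.5 127.8 105.6  20.8 139.6] p [0.5449 0.2797 0.1072] rot [135.7   1.4 136. ] F [ 0.2 -0.3  0.8] T [-0.29  0.38  0.02] op 0.0502
vs seat [-0.0634  0.0019  0.0006] axis [ 1.    -0.001 -0.011]
spin [9.91172221e-04 1.75589742e-02 3.10738069e+00]
```

View pics/k1_top.png

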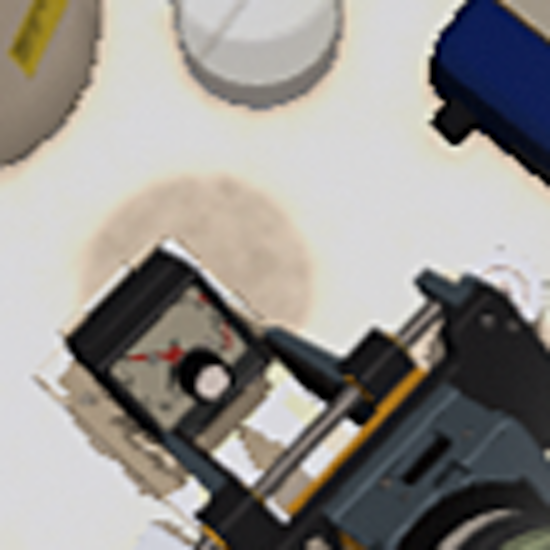

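View pics/k1_scene.png

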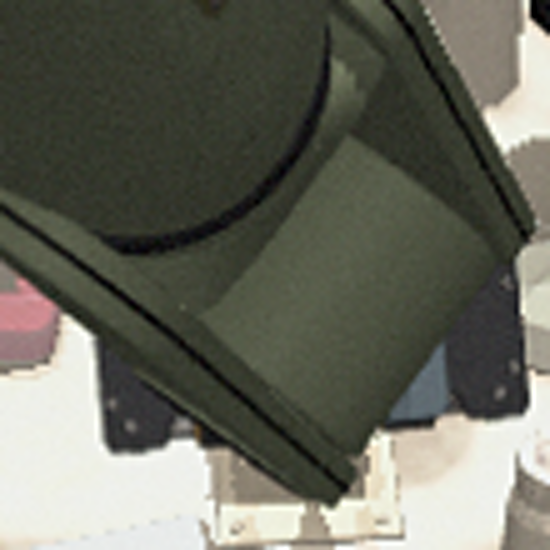

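The top view shows the dial, the knob cap at about (232,156) and the finger tips on both sides of the gauge, so I can monitor from there. Checking knob alignment in the top camera.

```bash
python3 - <<'E'
from knob import *
n='top'; im,d=get_image(n); P=cloud(n,d); S=seatR()
L=S.inv().apply((P-SEAT).reshape(-1,3)).reshape(P.shape)
m=(L[...,0]<-.036)&(L[...,0]>-.047)&(np.hypot(L[...,1],L[...,2])<.018)
q=L[m];print('face',np.median(q,0).round(4),q[:,1].min(),q[:,1].max(),len(q), [np.median(q[q[:,0]<-.039],0)])
m2=(abs(L[...,0]+.02)<.008)&(abs(L[...,1])<.027)&(abs(L[...,2])<.027)&(np.hypot(L[...,1],L[...,2])>.014)
q=L[m2];A=np.c_[q[:,1:],np.ones(len(q))];print('plane',np.linalg.lstsq(A,q[:,0],rcond=None)[0].round(4),len(q))
for y in(0,.0015,.003):print('pix pred',y,np.round(w2pix(n,SEAT+S.apply([-.042,y,0])),1))
print([np.round(w2pix(n,SEAT+S.apply([-.02,y,z])),1) for y in(-.031,.031) for z in (-.031,.031)])
save('k2.png',im,(200,125,250,175),12)
E
```

```text
face [-0.041   0.0001  0.002 ] -0.010194478399923327 0.010207627323219491 68 [array([-0.04118734, -0.00023237,  0.0016789 ])]
plane [-0.0079 -0.004  -0.0185] 363
pix pred 0 [232.6 155.8]
pix pred 0.0015 [232.1 156.3]
pix pred 0.003 [231.6 156.8]
[array([245.4, 151.3]), array([230.2, 132.9]), array([225.6, 171.1]), array([209.6, 153.3])]
```

View pics/k2.png

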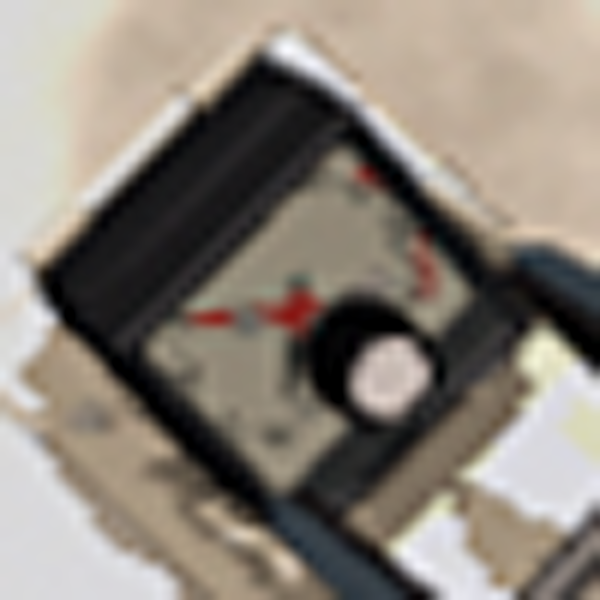

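```bash
sed -i 's/KN=.*/KN=np.array([0,.0008,.001])/' knob.py; python3 - <<'E'
from knob import *
plan(ktcp(-.029),ktool(3.1074),mm=8,tw=.14,claw=.1)
E
```

```text
{"x": -0.2, "y": 0.0, "z": 6.9, "wx": -0.002, "wy": 0.0, "wz": 0.002, "claw": 0.1}
{"x": -0.2, "y": 0.0, "z": 6.9, "wx": -0.002, "wy": 0.0, "wz": 0.002, "claw": 0.1}
{"x": -0.2, "y": 0.0, "z": 6.9, "wx": -0.002, "wy": 0.0, "wz": 0.002, "claw": 0.1}
{"x": -0.2, "y": -0.0, "z": 6.9, "wx": -0.002, "wy": 0.0, "wz": 0.002, "claw": 0.1}
{"x": -0.2, "y": -0.0, "z": 6.9, "wx": -0.002, "wy": 0.0, "wz": 0.002, "claw": 0.1}
```

Request:
{"method": "arm_command", "body": {"steps": [{"x": 0, "y": 0, "z": 7, "wx": -0.002, "wy": 0, "wz": 0, "claw": 0}, {"x": -0.5, "y": 0, "z": 7, "wx": -0.002, "wy": 0, "wz": 0, "claw": 0}, {"x": 0, "y": 0, "z": 7, "wx": -0.002, "wy": 0, "wz": 0, "claw": 0}, {"x": -0.5, "y": 0, "z": 7, "wx": -0.002, "wy": 0, "wz": 0, "claw": 0}, {"x": 0, "y": 0, "z": 6, "wx": 0, "wy": 0, "wz": 0, "claw": 0}]}}

```text
clock: 17.98
position: [0.5639, 0.2963, 0.084]
ee_rot: [135.1, 1.7, 136.2]
wrist_force: [-0.1, -0.2, -0.1]
opening: 0.0455
```

```bash
cat > ks.py <<'E'
from knob import *
import sys
st(); p,R,o=pose();S=seatR();print('vs seat',S.inv().apply(p-SEAT).round(4),'axis',S.inv().apply(R.as_matrix()[:,2]).round(3),'F seat',S.inv().apply(o['wrist_force']).round(1),'T seat',S.inv().apply(o['wrist_torque']).round(2))
r=(ktool(0).inv()*R).as_rotvec(); print('spin',r.round(3))
if len(sys.argv)>1:
    im,d=get_image('top'); save(sys.argv[1]+'.png',im,(200,125,250,175),12)
E
python3 ks.py k3; python3 -c "
from knob import *
plan(ktcp(-.029),ktool(3.1074),mm=8,tw=.14,claw=.1)"
```

```text
t 17.98 J [ 16.7  21.7 126.8 116.1  21.6 129.3] p [0.5639 0.2963 0.084 ] rot [135.1   1.7 136.2] F [-0.1 -0.2 -0.1] T [-0.25  0.28 -0.02] op 0.0455
vs seat [-0.0291  0.0004  0.002 ] axis [ 1.    -0.001 -0.001] F seat [-0.1 -0.1 -0.3] T seat [ 0.03  0.38 -0.  ]
spin [2.0e-03 2.0e-03 3.1e+00]
{"x": 0.4, "y": -1.0, "z": -0.3, "wx": -0.001, "wy": 0.001, "wz": 0.007, "claw": 0.1}
```

View pics/k3.png

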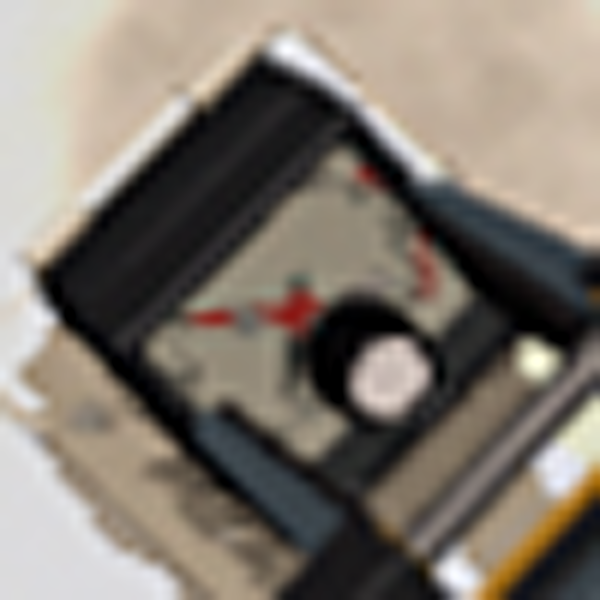

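The fingers straddle the knob symmetrically: tips at about (218,160) and (237,141), knob at about (232,156). Closing on it.

Request:
{"method": "arm_command", "body": {"steps": [{"x": 0.3, "y": -0.7, "z": 0, "wx": 0, "wy": 0, "wz": 0, "claw": -0.3}, {"x": 0, "y": 0, "z": 0, "wx": 0, "wy": 0, "wz": 0, "claw": -1}, {"x": 0, "y": 0, "z": 0, "wx": 0, "wy": 0, "wz": 0, "claw": -1}, {"x": 0, "y": 0, "z": 0, "wx": 0, "wy": 0, "wz": 0, "claw": -1}]}}

```text
clock: 18.52
position: [0.5633, 0.2962, 0.0843]
ee_rot: [135.0, 1.7, 136.2]
wrist_force: [-0.5, -0.6, 1.6]
opening: 0.0188
```

```bash
python3 ks.py k4
```

```text
t 18.52 J [ 16.6  21.6 126.9 116.3  21.6 129.1] p [0.5633 0.2962 0.0843] rot [135.    1.7 136.2] F [-0.5 -0.6  1.6] T [-0.21  0.38  0.06] op 0.0188
vs seat [-0.0297  0.0007  0.0019] axis [ 1.    -0.001 -0.   ] F seat [-1.6 -0.1  0.6] T seat [0.04 0.42 0.13]
spin [2.000e-03 0.000e+00 3.101e+00]
```

View pics/k4.png

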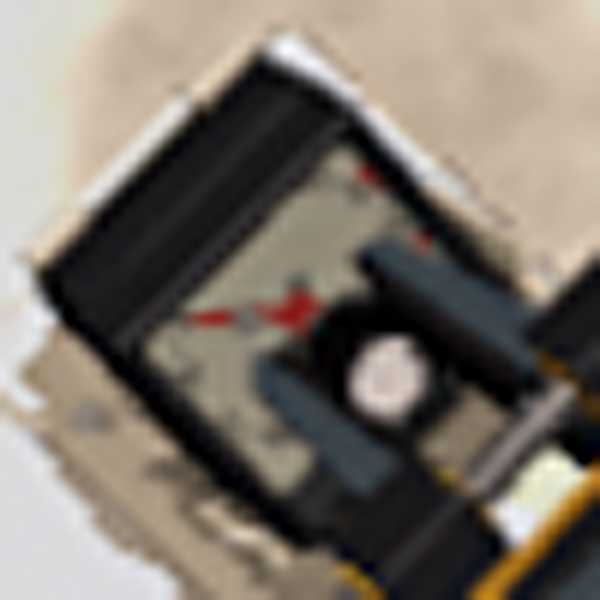

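Knob gripped, gauge unmoved. Pressing in.

Request:
{"method": "arm_command", "body": {"steps": [{"x": 0, "y": 0, "z": 2, "wx": 0, "wy": 0, "wz": 0, "claw": -1}, {"x": 0, "y": 0, "z": 1.5, "wx": 0, "wy": 0, "wz": 0, "claw": -1}, {"x": 0, "y": 0, "z": 1.5, "wx": 0, "wy": 0, "wz": 0, "claw": -1}, {"x": 0, "y": 0, "z": 0, "wx": 0, "wy": 0, "wz": 0, "claw": -1}]}}

```text
clock: 19.08
position: [0.5659, 0.2987, 0.0807]
ee_rot: [135.0, 1.7, 136.2]
wrist_force: [-3.4, -1.5, 4.1]
opening: 0.0189
```

```bash
python3 ks.py
```

```text
t 19.07 J [ 16.9  22.2 126.6 117.5  21.7 128. ] p [0.5659 0.2987 0.0807] rot [135.    1.7 136.2] F [-3.4 -1.5  4.1] T [-0.16  0.42  0.15] op 0.0189
vs seat [-0.0246  0.0007  0.0019] axis [ 1.    -0.001  0.   ] F seat [-5.4  1.3  0.5] T seat [0.03 0.41 0.23]
spin [ 2.000e-03 -0.000e+00  3.101e+00]
```

Request:
{"method": "arm_command", "body": {"steps": [{"x": 0, "y": 0, "z": 0, "wx": 0, "wy": 0, "wz": -0.12, "claw": -1}, {"x": 0, "y": 0, "z": 0, "wx": 0, "wy": 0, "wz": -0.12, "claw": -1}, {"x": 0, "y": 0, "z": 0, "wx": 0, "wy": 0, "wz": -0.12, "claw": -1}, {"x": 0, "y": 0, "z": 0, "wx": 0, "wy": 0, "wz": -0.12, "claw": -1}, {"x": 0, "y": 0, "z": 0, "wx": 0, "wy": 0, "wz": -0.12, "claw": -1}]}}

```text
clock: 19.7
position: [0.5659, 0.2987, 0.0808]
ee_rot: [141.4, 25.2, 162.5]
wrist_force: [-2.8, -2.4, 3.5]
opening: 0.0187
```

```bash
python3 ks.py k5
```

```text
t 19.7 J [ 16.9  22.2 126.6 117.5  21.7  93.4] p [0.5659 0.2987 0.0808] rot [141.4  25.2 162.5] F [-2.8 -2.4  3.5] T [-0.13  0.41  0.05] op 0.0187
vs seat [-0.0246  0.0007  0.0019] axis [ 1.    -0.001  0.   ] F seat [-5.   0.3 -0.1] T seat [0.1  0.39 0.18]
spin [1.000e-03 0.000e+00 2.497e+00]
```

View pics/k5.png

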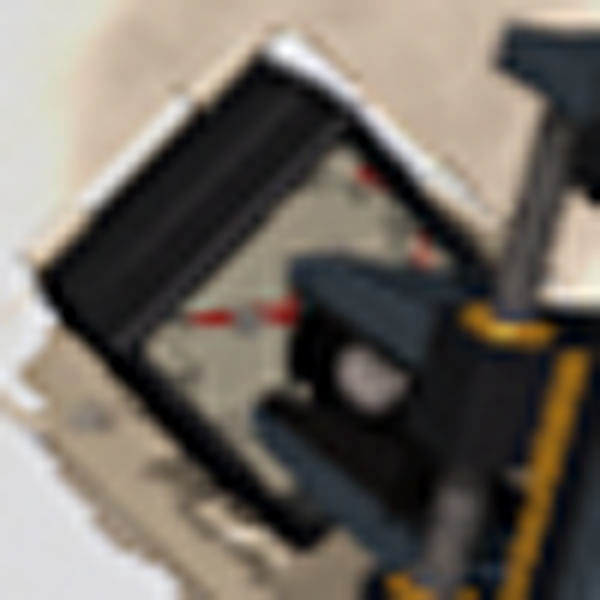

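Request:
{"method": "arm_command", "body": {"steps": [{"x": 0, "y": 0, "z": 0, "wx": 0, "wy": 0, "wz": -0.14, "claw": -1}, {"x": 0, "y": 0, "z": 0, "wx": 0, "wy": 0, "wz": -0.14, "claw": -1}, {"x": 0, "y": 0, "z": 0, "wx": 0, "wy": 0, "wz": -0.14, "claw": -1}, {"x": 0, "y": 0, "z": 0, "wx": 0, "wy": 0, "wz": -0.14, "claw": -1}, {"x": 0, "y": 0, "z": 0, "wx": 0, "wy": 0, "wz": -0.14, "claw": -1}]}}

```text
clock: 20.38
position: [0.566, 0.2987, 0.0808]
ee_rot: [167.3, 43.6, -153.5]
wrist_force: [-3.4, -1.9, 4.3]
opening: 0.0185
```

```bash
python3 ks.py
```

```text
t 20.38 J [ 16.9  22.2 126.6 117.5  21.7  53.4] p [0.566  0.2987 0.0808] rot [ 167.3   43.6 -153.5] F [-3.4 -1.9  4.3] T [-0.09  0.44  0.08] op 0.0185
vs seat [-0.0246  0.0006  0.002 ] axis [ 1.    -0.001  0.   ] F seat [-5.7  1.1  0.3] T seat [0.11 0.38 0.23]
spin [1.000e-03 1.000e-03 1.798e+00]
```

Request:
{"method": "arm_command", "body": {"steps": [{"x": 0, "y": 0, "z": 0, "wx": 0, "wy": 0, "wz": -0.14, "claw": -1}, {"x": 0, "y": 0, "z": 0, "wx": 0, "wy": 0, "wz": -0.14, "claw": -1}, {"x": 0, "y": 0, "z": 0, "wx": 0, "wy": 0, "wz": -0.14, "claw": -1}, {"x": 0, "y": 0, "z": 0, "wx": 0, "wy": 0, "wz": -0.14, "claw": -1}, {"x": 0, "y": 0, "z": 0, "wx": 0, "wy": 0, "wz": -0.14, "claw": -1}]}}

```text
clock: 21.0
position: [0.566, 0.2988, 0.0809]
ee_rot: [-155.5, 39.0, -99.5]
wrist_force: [-2.6, -1.5, 4.9]
opening: 0.0185
```

```bash
python3 ks.py k6
```

```text
t 21.0 J [ 16.9  22.2 126.6 117.5  21.7  13.3] p [0.566  0.2988 0.0809] rot [-155.5   39.   -99.5] F [-2.6 -1.5  4.9] T [-0.17  0.45  0.07] op 0.0185
vs seat [-0.0246  0.0007  0.0021] axis [ 1.    -0.001  0.   ] F seat [-5.5  0.8  1.4] T seat [0.08 0.44 0.19]
spin [1.000e-03 1.000e-03 1.098e+00]
```

View pics/k6.png

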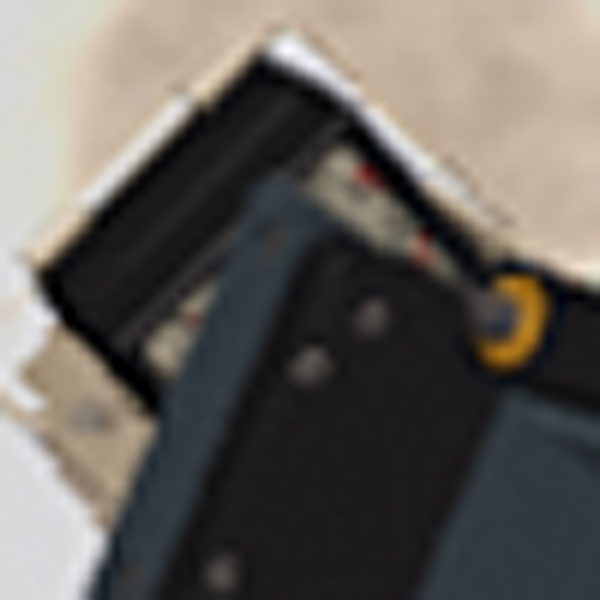

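Request:
{"method": "arm_command", "body": {"steps": [{"x": 0, "y": 0, "z": 0, "wx": 0, "wy": 0, "wz": -0.14, "claw": -1}, {"x": 0, "y": 0, "z": 0, "wx": 0, "wy": 0, "wz": -0.14, "claw": -1}, {"x": 0, "y": 0, "z": 0, "wx": 0, "wy": 0, "wz": -0.14, "claw": -1}, {"x": 0, "y": 0, "z": 0, "wx": 0, "wy": 0, "wz": -0.14, "claw": -1}, {"x": 0, "y": 0, "z": 0, "wx": 0, "wy": 0, "wz": -0.14, "claw": -1}]}}

```text
clock: 21.68
position: [0.5659, 0.2988, 0.0809]
ee_rot: [-137.3, 16.0, -62.1]
wrist_force: [-2.4, -2.2, 5.0]
opening: 0.0191
```

```bash
python3 ks.py k7
```

```text
t 21.68 J [ 16.9  22.2 126.6 117.5  21.7 -26.7] p [0.5659 0.2988 0.0809] rot [-137.3   16.   -62.1] F [-2.4 -2.2  5. ] T [-0.09  0.48  0.19] op 0.0191
vs seat [-0.0246  0.0008  0.0021] axis [ 1.    -0.001  0.   ] F seat [-5.8  0.1  1.2] T seat [0.06 0.4  0.33]
spin [0.001 0.001 0.4  ]
```

View pics/k7.png

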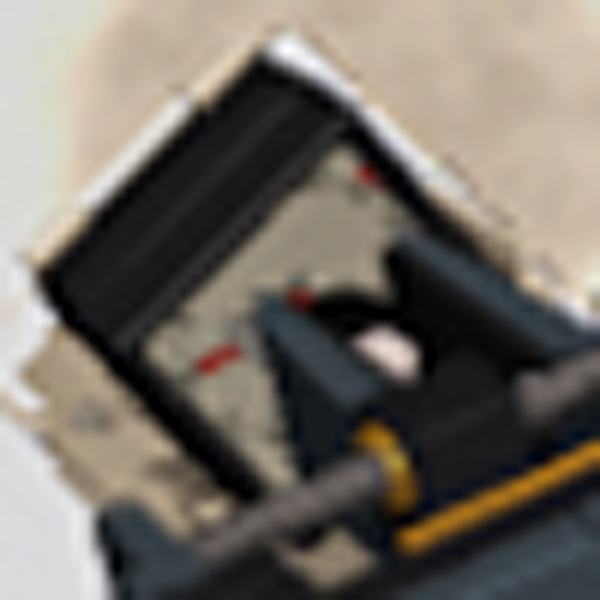

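The red hand is now moving counter-clockwise (tip at about (218,155), was (216,151)). Continuing.

Request:
{"method": "arm_command", "body": {"steps": [{"x": 0, "y": 0, "z": 0, "wx": 0, "wy": 0, "wz": -0.14, "claw": -1}, {"x": 0, "y": 0, "z": 0, "wx": 0, "wy": 0, "wz": -0.14, "claw": -1}, {"x": 0, "y": 0, "z": 0, "wx": 0, "wy": 0, "wz": -0.14, "claw": -1}, {"x": 0, "y": 0, "z": 0, "wx": 0, "wy": 0, "wz": -0.14, "claw": -1}]}}

```text
clock: 22.22
position: [0.5658, 0.2989, 0.0809]
ee_rot: [-135.3, -6.5, -39.0]
wrist_force: [-4.3, -2.9, 5.3]
opening: 0.0188
```

```bash
python3 ks.py k8
```

```text
t 22.23 J [ 16.9  22.2 126.6 117.5  21.7 -58.7] p [0.5658 0.2989 0.0809] rot [-135.3   -6.5  -39. ] F [-4.3 -2.9  5.3] T [-0.16  0.53  0.27] op 0.0188
vs seat [-0.0246  0.0008  0.002 ] axis [ 1.    -0.001  0.   ] F seat [-7.3  1.   0.1] T seat [-0.01  0.49  0.37]
spin [ 0.     0.001 -0.159]
```

View pics/k8.png

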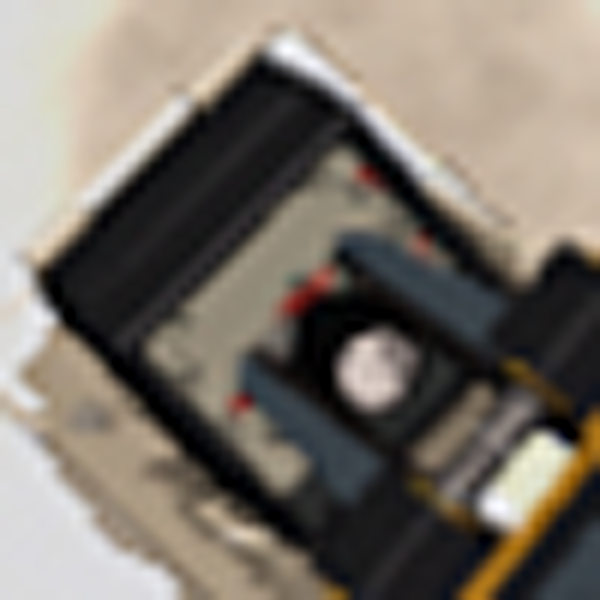

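Request:
{"method": "arm_command", "body": {"steps": [{"x": 0, "y": 0, "z": 0, "wx": 0, "wy": 0, "wz": -0.1, "claw": -1}, {"x": 0, "y": 0, "z": 0, "wx": 0, "wy": 0, "wz": -0.1, "claw": -1}, {"x": 0, "y": 0, "z": 0, "wx": 0, "wy": 0, "wz": -0.1, "claw": -1}]}}

```text
clock: 22.65
position: [0.5658, 0.2989, 0.0808]
ee_rot: [-138.1, -18.2, -26.3]
wrist_force: [-5.1, -1.8, 5.1]
opening: 0.0188
```

```bash
python3 ks.py k9
```

```text
t 22.65 J [ 16.9  22.2 126.6 117.5  21.7 -75.8] p [0.5658 0.2989 0.0808] rot [-138.1  -18.2  -26.3] F [-5.1 -1.8  5.1] T [-0.18  0.52  0.22] op 0.0188
vs seat [-0.0246  0.0008  0.002 ] axis [ 1.    -0.001  0.   ] F seat [-7.1  2.3  0.2] T seat [0.01 0.5  0.33]
spin [ 0.     0.001 -0.456]
```

View pics/k9.png

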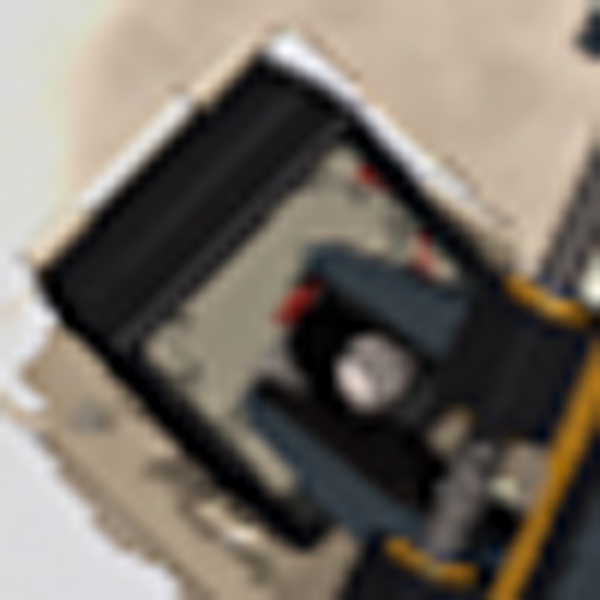

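Request:
{"method": "arm_command", "body": {"steps": [{"x": 0, "y": 0, "z": 0, "wx": 0, "wy": 0, "wz": -0.1, "claw": -1}, {"x": 0, "y": 0, "z": 0, "wx": 0, "wy": 0, "wz": -0.08, "claw": -1}]}}

```text
clock: 22.95
position: [0.5658, 0.2989, 0.0808]
ee_rot: [-141.2, -24.9, -17.9]
wrist_force: [-3.8, -1.6, 5.0]
opening: 0.0186
```

```bash
python3 ks.py
```

```text
t 22.95 J [ 16.9  22.2 126.6 117.5  21.7 -86.1] p [0.5658 0.2989 0.0808] rot [-141.2  -24.9  -17.9] F [-3.8 -1.6  5. ] T [-0.17  0.53  0.24] op 0.0186
vs seat [-0.0246  0.0008  0.002 ] axis [ 1.    -0.001  0.   ] F seat [-6.3  1.5  0.8] T seat [0.01 0.5  0.35]
spin [-0.     0.001 -0.636]
```

Request:
{"method": "arm_command", "body": {"steps": [{"x": 0, "y": 0, "z": 0, "wx": 0, "wy": 0, "wz": -0.08, "claw": -1}, {"x": 0, "y": 0, "z": 0, "wx": 0, "wy": 0, "wz": -0.08, "claw": -1}]}}

```text
clock: 23.2
position: [0.5658, 0.2989, 0.0808]
ee_rot: [-145.0, -30.4, -9.6]
wrist_force: [-4.0, -2.3, 4.5]
opening: 0.0189
```

```bash
python3 ks.py k10
```

```text
t 23.2 J [ 16.9  22.2 126.6 117.5  21.7 -95.2] p [0.5658 0.2989 0.0808] rot [-145.   -30.4   -9.6] F [-4.  -2.3  4.5] T [-0.02  0.55  0.17] op 0.0189
vs seat [-0.0246  0.0009  0.002 ] axis [ 1.    -0.001  0.   ] F seat [-6.4  1.2  0.1] T seat [0.14 0.4  0.39]
spin [ 0.     0.001 -0.795]
```

View pics/k10.png

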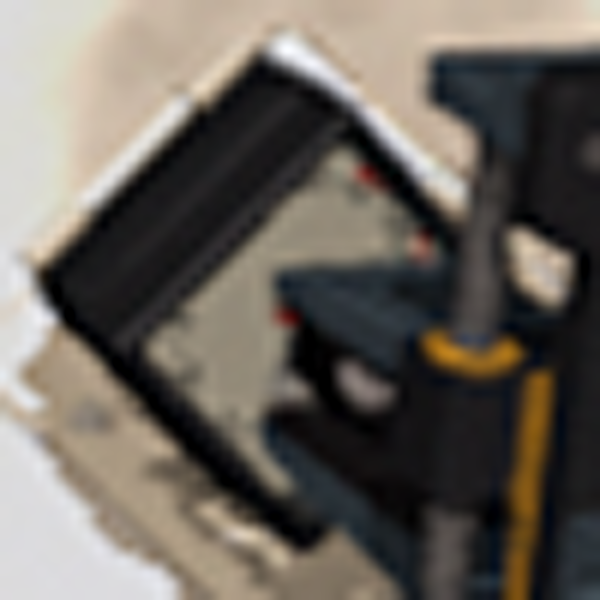

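Request:
{"method": "arm_command", "body": {"steps": [{"x": 0, "y": 0, "z": 0, "wx": 0, "wy": 0, "wz": -0.06, "claw": -1}, {"x": 0, "y": 0, "z": 0, "wx": 0, "wy": 0, "wz": 0, "claw": -1}]}}

```text
clock: 23.5
position: [0.5658, 0.2989, 0.0809]
ee_rot: [-146.6, -32.2, -6.5]
wrist_force: [-3.3, -1.7, 4.2]
opening: 0.0184
```

```bash
python3 ks.py
```

```text
t 23.5 J [ 16.9  22.2 126.6 117.5  21.7 -98.5] p [0.5658 0.2989 0.0809] rot [-146.6  -32.2   -6.5] F [-3.3 -1.7  4.2] T [-0.    0.59  0.13] op 0.0184
vs seat [-0.0246  0.0009  0.0021] axis [ 1.    -0.001  0.001] F seat [-5.5  1.1  0.5] T seat [0.2  0.42 0.38]
spin [ 0.     0.001 -0.853]
```

Request:
{"method": "arm_command", "body": {"steps": [{"x": 0, "y": 0, "z": 0, "wx": 0, "wy": 0, "wz": -0.06, "claw": -1}, {"x": 0, "y": 0, "z": 0, "wx": 0, "wy": 0, "wz": 0, "claw": -1}]}}

```text
clock: 23.75
position: [0.5658, 0.299, 0.0809]
ee_rot: [-148.5, -34.0, -3.0]
wrist_force: [-4.2, -1.6, 5.0]
opening: 0.0188
```

```bash
python3 ks.py
```

```text
t 23.75 J [  16.9   22.2  126.6  117.5   21.7 -101.9] p [0.5658 0.299  0.0809] rot [-148.5  -34.    -3. ] F [-4.2 -1.6  5. ] T [0.04 0.69 0.12] op 0.0188
vs seat [-0.0246  0.001   0.0021] axis [ 1.    -0.001  0.001] F seat [-6.4  1.8  0.6] T seat [0.28 0.46 0.45]
spin [ 0.     0.001 -0.912]
```

Torque at the knob keeps rising (0.14 → 0.28 Nm) as the turn stalls, so it is at the firm stop. One small extra push, then I'll relax the twist and open.

Request:
{"method": "arm_command", "body": {"steps": [{"x": 0, "y": 0, "z": 0, "wx": 0, "wy": 0, "wz": -0.05, "claw": -1}, {"x": 0, "y": 0, "z": 0, "wx": 0, "wy": 0, "wz": 0, "claw": -1}]}}

```text
clock: 24.0
position: [0.5658, 0.2992, 0.0811]
ee_rot: [-150.2, -35.5, -0.0]
wrist_force: [-5.2, -0.1, 6.2]
opening: 0.0189
```

```bash
python3 ks.py
```

```text
t 24.0 J [  16.9   22.2  126.6  117.5   21.8 -104.8] p [0.5658 0.2992 0.0811] rot [-150.2  -35.5   -0. ] F [-5.2 -0.1  6.2] T [0.14 0.73 0.17] op 0.0189
vs seat [-0.0246  0.0011  0.0023] axis [ 1.    -0.     0.001] F seat [-7.   3.5  1.7] T seat [0.31 0.43 0.56]
spin [ 0.001  0.001 -0.962]
```

Request:
{"method": "arm_command", "body": {"steps": [{"x": 0, "y": 0, "z": 0, "wx": 0, "wy": 0, "wz": 0.12, "claw": -1}, {"x": 0, "y": 0, "z": 0, "wx": 0, "wy": 0, "wz": 0, "claw": -0.5}, {"x": 0, "y": 0, "z": 0, "wx": 0, "wy": 0, "wz": 0, "claw": -0.2}, {"x": 0, "y": 0, "z": 0, "wx": 0, "wy": 0, "wz": 0, "claw": 0}, {"x": 0, "y": 0, "z": 0, "wx": 0, "wy": 0, "wz": 0, "claw": 0}]}}

```text
clock: 24.62
position: [0.566, 0.2986, 0.0804]
ee_rot: [-146.6, -32.1, -6.7]
wrist_force: [-0.4, -0.7, -1.3]
opening: 0.0454
```

```bash
python3 ks.py k11
```

```text
t 24.62 J [ 16.9  22.3 126.6 117.5  21.7 -98.3] p [0.566  0.2986 0.0804] rot [-146.6  -32.1   -6.7] F [-0.4 -0.7 -1.3] T [-0.41  0.36 -0.03] op 0.0454
vs seat [-0.0244  0.0006  0.0017] axis [ 1.    -0.001 -0.001] F seat [ 0.4 -0.2 -1.5] T seat [-0.01  0.55 -0.05]
spin [-0.001  0.001 -0.848]
```

View pics/k11.png

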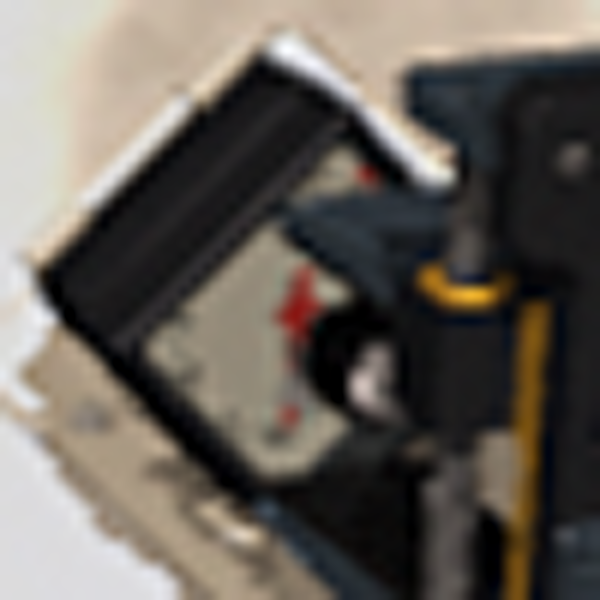

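Released and the knob has sprung out. The red tip at about (224,159) is near the stop pin. Backing away to check.

Request:
{"method": "arm_command", "body": {"steps": [{"x": 0, "y": 0, "z": -8, "wx": 0, "wy": 0, "wz": 0, "claw": 0}, {"x": 0, "y": 0, "z": -15, "wx": 0, "wy": 0, "wz": 0, "claw": 0}, {"x": 0, "y": 0, "z": -25, "wx": 0, "wy": 0, "wz": 0, "claw": 0}, {"x": 0, "y": 0, "z": -30, "wx": 0, "wy": 0, "wz": 0, "claw": 0}, {"x": 0, "y": 0, "z": -20, "wx": 0, "wy": 0, "wz": 0, "claw": 0}]}}

```text
clock: 25.3
position: [0.5157, 0.2494, 0.1511]
ee_rot: [-146.6, -32.1, -6.7]
wrist_force: [-0.7, -0.1, -0.2]
opening: 0.0456
```

```bash
python3 ks.py k12
```

```text
t 25.3 J [ 11.6  10.3 129.4  89.4  22.5 -72.6] p [0.5157 0.2494 0.1511] rot [-146.6  -32.1   -6.7] F [-0.7 -0.1 -0.2] T [-0.38  0.32  0.04] op 0.0456
vs seat [-0.1241  0.0008  0.0019] axis [ 1.    -0.002  0.   ] F seat [-0.2  0.4 -0.6] T seat [-0.06  0.5  -0.01]
spin [-0.     0.002 -0.849]
```

View pics/k12.png

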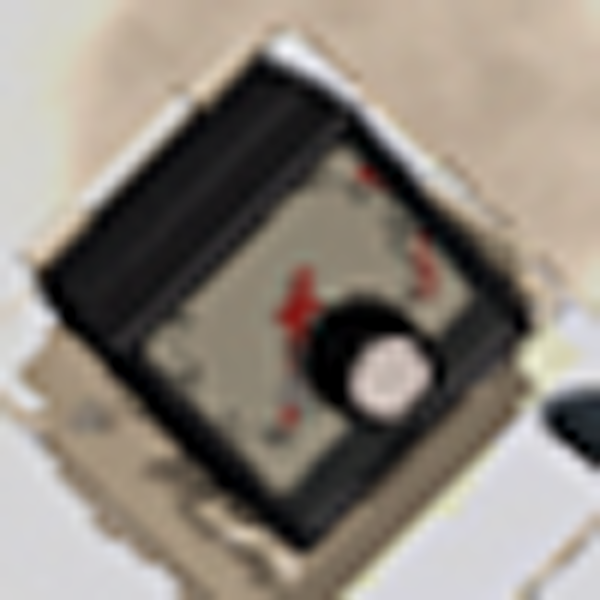

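```bash
cat > hand.py <<'E'
from knob import *
import sys
def ang(n,im,xp=-.0185,C=(0.0008,0.0005)):
    S=seatR();c=camera_model(n);K=np.array([[c['fx'],0,c['cx']],[0,c['fy'],c['cy']],[0,0,1]]);Rm=np.array(c['R']);o=-Rm.T@np.array(c['t'])
    # rectify dial to plan view: yy right = -y, up = z ; 10 px/mm
    k=9; g=np.arange(-31,31.01,1/k)
    Yr,Zr=np.meshgrid(g,-g); X=SEAT+S.apply(np.c_[np.full(Yr.size,xp),-Yr.ravel()/1000+C[0],Zr.ravel()/1000+C[1]])
    p=X@Rm.T+np.array(c['t']); s=p[:,:2]/p[:,2:]; s=s*(1+c['k1']*(s**2).sum(1,keepdims=True))
    u=(c['fx']*s[:,0]+c['cx']).reshape(Yr.shape).astype(np.float32); w=(c['fy']*s[:,1]+c['cy']).reshape(Yr.shape).astype(np.float32)
    out=cv2.remap(im,u,w,cv2.INTER_CUBIC)
    i=out.astype(int); red=(i[...,0]-np.maximum(i[...,1],i[...,2])>40)
    r=np.hypot(Yr,Zr); th=np.degrees(np.arctan2(Yr,Zr))  # clockwise from top
    for lo,hi in((11,15),(15,19),(19,24)):
        m=red&(r>lo)&(r<hi); 
        if m.any():
            h,_=np.histogram(th[m],np.arange(-180,181,10)); print(n,(lo,hi),{int(a):int(b) for a,b in zip(np.arange(-175,180,10),h) if b>8})
    return out
if __name__=='__main__':
    for n in sys.argv[2:]:
        im,d=get_image(n); save(sys.argv[1]+n+'.png',ang(n,im)); np.save(sys.argv[1]+n+'.npy',im)
E
python3 - <<'E'
from hand import *
a=np.load('tops_i.npy') if 0 else None
save('rect_before.png',ang('scene',np.load('scenes_i.npy')))
E
python3 hand.py rect_ top
```

```text
scene (11, 15) {-55: 94, -45: 41}
scene (15, 19) {-55: 590, -45: 613}
scene (19, 24) {-55: 237, -45: 277}
top (11, 15) {-35: 46, -25: 207, -15: 207, -5: 295, 5: 503, 15: 539}
top (15, 19) {-115: 473, -105: 155}
top (19, 24) {95: 646, 105: 959, 115: 388}
```

View pics/rect_before.png

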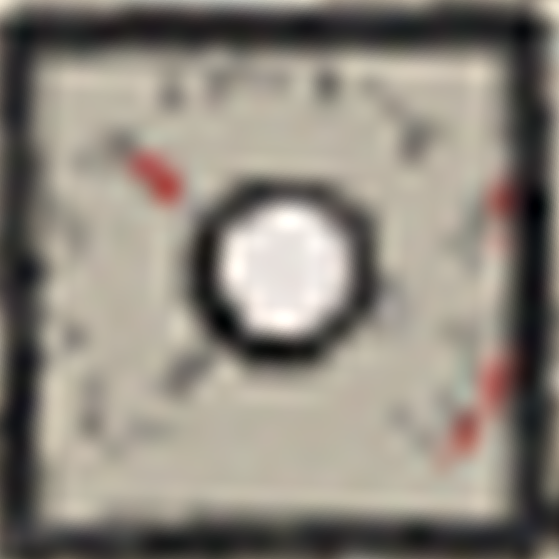

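View pics/rect_top.png

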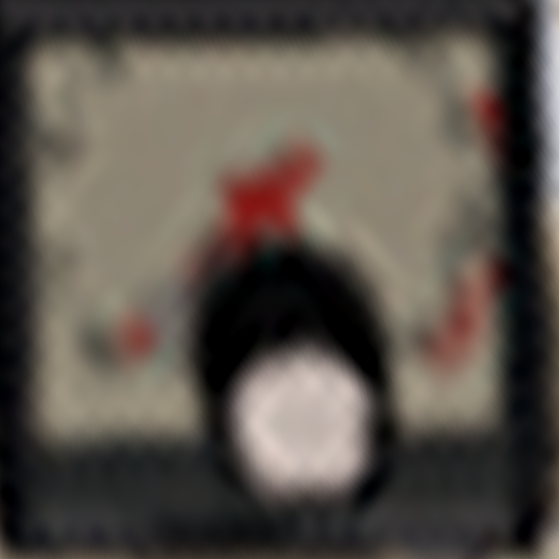

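In the top rectified view the hand runs from hub (262,205) to tip (135,340), which is about −137°, or 0 if zero is at −135°. For a sharper check I'll move the arm out of the scene camera's view.

```bash
python3 - <<'E'
from knob import *
p,R,_=pose()
plan(np.array([.46,.08,.22]),R,mm=30,claw=0)
E
```

```text
{"x": 0.9, "y": 14.8, "z": -22.9, "wx": 0.0, "wy": 0.0, "wz": 0.0, "claw": 0}
{"x": 0.9, "y": 14.8, "z": -22.9, "wx": 0.0, "wy": 0.0, "wz": 0.0, "claw": 0}
{"x": 0.9, "y": 14.8, "z": -22.9, "wx": 0.0, "wy": 0.0, "wz": 0.0, "claw": 0}
{"x": 0.9, "y": 14.8, "z": -22.9, "wx": 0.0, "wy": 0.0, "wz": 0.0, "claw": 0}
{"x": 0.9, "y": 14.8, "z": -22.9, "wx": 0.0, "wy": 0.0, "wz": 0.0, "claw": 0}
{"x": 0.9, "y": 14.8, "z": -22.9, "wx": 0.0, "wy": 0.0, "wz": 0.0, "claw": 0}
{"x": 0.9, "y": 14.8, "z": -22.9, "wx": 0.0, "wy": 0.0, "wz": 0.0, "claw": 0}
```

Request:
{"method": "arm_command", "body": {"steps": [{"x": 1, "y": 15, "z": -25, "wx": 0, "wy": 0, "wz": 0, "claw": 0}, {"x": 1, "y": 15, "z": -25, "wx": 0, "wy": 0, "wz": 0, "claw": 0}, {"x": 1, "y": 15, "z": -23, "wx": 0, "wy": 0, "wz": 0, "claw": 0}, {"x": 1, "y": 15, "z": -23, "wx": 0, "wy": 0, "wz": 0, "claw": 0}, {"x": 1, "y": 15, "z": -23, "wx": 0, "wy": 0, "wz": 0, "claw": 0}]}}

```text
clock: 26.02
position: [0.4751, 0.1254, 0.2018]
ee_rot: [-146.6, -32.1, -6.6]
wrist_force: [0.9, -0.6, -0.2]
opening: 0.0453
```

Request:
{"method": "arm_command", "body": {"steps": [{"x": 1, "y": 15, "z": -23, "wx": 0, "wy": 0, "wz": 0, "claw": 0}, {"x": 1, "y": 15, "z": -23, "wx": 0, "wy": 0, "wz": 0, "claw": 0}, {"x": 1, "y": 15, "z": -23, "wx": 0, "wy": 0, "wz": 0, "claw": 0}]}}

```text
clock: 26.4
position: [0.4516, 0.0521, 0.2313]
ee_rot: [-146.6, -32.1, -6.6]
wrist_force: [0.7, 0.3, 1.0]
opening: 0.0456
```

```bash
python3 ks.py; python3 hand.py rect2_ scene top; python3 -c "
from h import *
save('sc_now.png',np.load('rect2_scene.npy'))"
```

```text
t 26.4 J [-24.2  -1.9 127.5  57.1  51.7 -63.7] p [0.4516 0.0521 0.2313] rot [-146.6  -32.1   -6.6] F [0.7 0.3 1. ] T [-0.36  0.27 -0.05] op 0.0456
vs seat [-0.3111 -0.0947 -0.0716] axis [ 1.    -0.001  0.   ] F seat [-0.2 -0.3  1.2] T seat [-0.01  0.45 -0.09]
spin [-0.     0.001 -0.849]
top (11, 15) {-35: 33, -25: 185, -15: 187, -5: 280, 5: 480, 15: 513}
top (15, 19) {-115: 400, -105: 111}
top (19, 24) {95: 494, 105: 834, 115: 282}
```

View pics/rect2_scene.png

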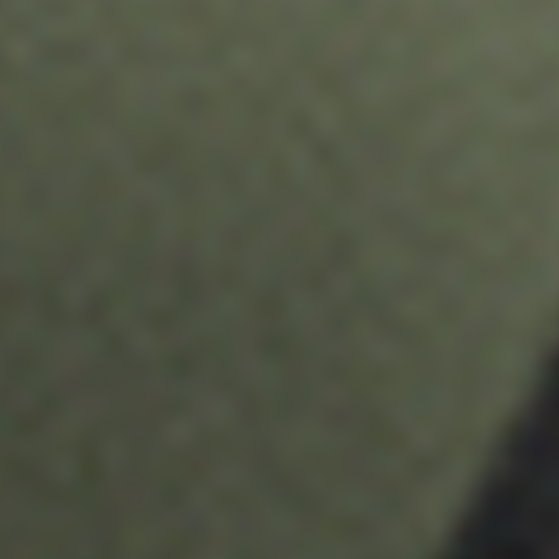

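View pics/sc_now.png

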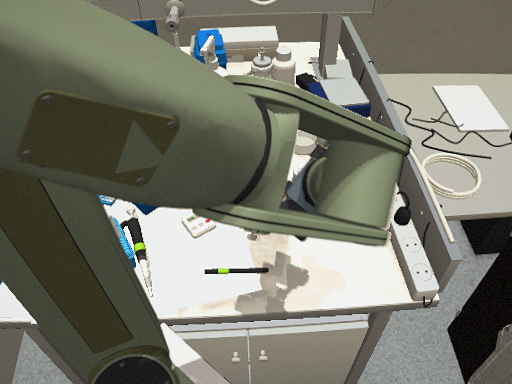

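```bash
python3 - <<'E'
from knob import *
p,R,_=pose(); T=frame([0,0,-1],R.as_matrix()[:,0])
plan(np.array([.38,-.24,.26]),T,mm=45,tw=.12,claw=0)
E
```

```text
{"x": -2.4, "y": 32.0, "z": -28.6, "wx": -0.081, "wy": -0.078, "wz": 0.023, "claw": 0}
{"x": -3.8, "y": 34.3, "z": -25.7, "wx": -0.081, "wy": -0.078, "wz": 0.023, "claw": 0}
{"x": -4.8, "y": 36.3, "z": -22.5, "wx": -0.081, "wy": -0.078, "wz": 0.023, "claw": 0}
{"x": -5.6, "y": 38.2, "z": -19.0, "wx": -0.081, "wy": -0.078, "wz": 0.023, "claw": 0}
{"x": -6.0, "y": 39.7, "z": -15.4, "wx": -0.081, "wy": -0.078, "wz": 0.023, "claw": 0}
{"x": -6.1, "y": 40.9, "z": -11.7, "wx": -0.081, "wy": -0.078, "wz": 0.023, "claw": 0}
{"x": -5.9, "y": 41.9, "z": -7.9, "wx": -0.081, "wy": -0.078, "wz": 0.023, "claw": 0}
```

```bash
python3 - <<'E'
from knob import *
p,R,_=pose(); T=frame([0,0,-1],R.as_matrix()[:,0])
plan(np.array([.34,-.12,.30]),T,mm=45,tw=.12,claw=0)
E
```

```text
{"x": -5.9, "y": 13.5, "z": -27.1, "wx": -0.081, "wy": -0.078, "wz": 0.023, "claw": 0}
{"x": -7.6, "y": 15.7, "z": -25.4, "wx": -0.081, "wy": -0.078, "wz": 0.023, "claw": 0}
{"x": -9.1, "y": 17.9, "z": -23.4, "wx": -0.081, "wy": -0.078, "wz": 0.023, "claw": 0}
{"x": -10.4, "y": 19.9, "z": -21.1, "wx": -0.081, "wy": -0.078, "wz": 0.023, "claw": 0}
{"x": -11.4, "y": 21.8, "z": -18.5, "wx": -0.081, "wy": -0.078, "wz": 0.023, "claw": 0}
{"x": -12.3, "y": 23.5, "z": -15.7, "wx": -0.081, "wy": -0.078, "wz": 0.023, "claw": 0}
{"x": -12.8, "y": 24.9, "z": -12.8, "wx": -0.081, "wy": -0.078, "wz": 0.023, "claw": 0}
```

Request:
{"method": "arm_command", "body": {"steps": [{"x": -6, "y": 13.5, "z": -27, "wx": -0.081, "wy": -0.078, "wz": 0.023, "claw": 0}, {"x": -7.5, "y": 15.5, "z": -25, "wx": -0.081, "wy": -0.078, "wz": 0.023, "claw": 0}, {"x": -9, "y": 18, "z": -23, "wx": -0.081, "wy": -0.078, "wz": 0.023, "claw": 0}, {"x": -10.5, "y": 20, "z": -21, "wx": -0.081, "wy": -0.078, "wz": 0.023, "claw": 0}, {"x": -11.5, "y": 22, "z": -18.5, "wx": -0.081, "wy": -0.078, "wz": 0.023, "claw": 0}]}}

```text
clock: 27.12
position: [0.3719, -0.069, 0.2791]
ee_rot: [-170.9, -8.9, -4.5]
wrist_force: [-0.2, -0.3, -0.8]
opening: 0.0455
```

Request:
{"method": "arm_command", "body": {"steps": [{"x": -12, "y": 23.5, "z": -15.5, "wx": -0.081, "wy": -0.078, "wz": 0.023, "claw": 0}, {"x": -13, "y": 25, "z": -13, "wx": -0.081, "wy": -0.078, "wz": 0.023, "claw": 0}, {"x": 0, "y": 0, "z": 0, "wx": 0, "wy": 0, "wz": 0, "claw": 0}]}}

```text
clock: 27.5
position: [0.3416, -0.1174, 0.2983]
ee_rot: [-179.9, 0.0, -6.3]
wrist_force: [-0.2, 0.5, 0.4]
opening: 0.0455
```

```bash
python3 ks.py; python3 hand.py rect3_ scene; python3 -c "
from h import *
save('sc_now2.png',np.load('rect3_scene.npy'))"
```

```text
t 27.5 J [-2.090e+01 -4.400e+00  1.043e+02  1.000e-01  8.020e+01 -1.460e+01] p [ 0.3416 -0.1174  0.2983] rot [-179.9    0.    -6.3] F [-0.2  0.5  0.4] T [-0.12  0.06  0.01] op 0.0455
vs seat [-0.498  -0.1381 -0.1637] axis [ 0.708  0.002 -0.706] F seat [-0.1  0.5  0.4] T seat [-0.04  0.13 -0.02]
spin [-0.752 -0.269 -0.645]
scene (11, 15) {-135: 129}
scene (15, 19) {-145: 113, -135: 961, -125: 59}
scene (19, 24) {-145: 17, -135: 629}
```

View pics/rect3_scene.png

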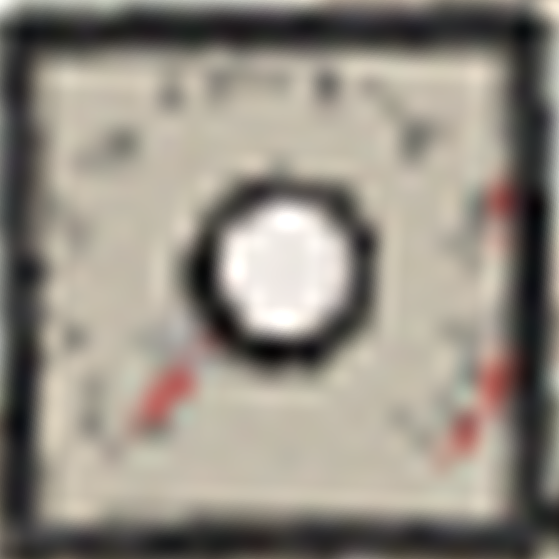

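View pics/sc_now2.png

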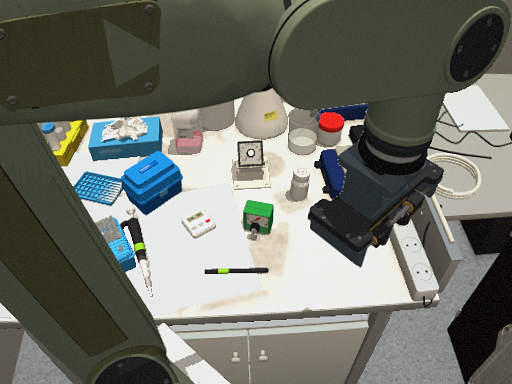

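```bash
python3 - <<'E'
from hand import *
def line(im,box):
    o=ang('scene',im).astype(float); w=o[...,0]-np.maximum(o[...,1],o[...,2]); w[w<20]=0
    m=np.zeros_like(w); x0,y0,x1,y1=box; m[y0:y1,x0:x1]=w[y0:y1,x0:x1]
    y,x=np.nonzero(m); ww=m[y,x]; c=np.array([np.average(x,weights=ww),np.average(y,weights=ww)])
    C=np.cov(np.stack([x,y]),aweights=ww); e,v=np.linalg.eigh(C); d=v[:,1]; print('c',c.round(1),'dir',d.round(3),'sd',np.sqrt(e).round(1)); return c,d
a=line(np.load('scenes_i.npy'),(110,130,200,220)); b=line(np.load('rect3_scene.npy'),(110,330,215,450))
t=np.linalg.solve(np.stack([a[1],-b[1]],1),b[0]-a[0]); hub=a[0]+t[0]*a[1]; print('hub',hub)
for hub in (hub,np.array([281,275]),np.array([281,285])):
  for c,d in(a,b):
    v=c-hub; print(hub.round(0),'angle cw from top',np.degrees(np.arctan2(v[0],-v[1])).round(1))
E
python3 - <<'E'
from h import *
a=np.load('scenes_i.npy');b=np.load('rect3_scene.npy')
z=lambda i:cv2.resize(i[145:170,235:265],None,fx=13,fy=13,interpolation=cv2.INTER_NEAREST)
cv2.imwrite('pics/cmp.png',np.hstack([z(a),z(b)])[...,::-1])
E
```

```text
scene (11, 15) {-55: 94, -45: 41}
scene (15, 19) {-55: 590, -45: 613}
scene (19, 24) {-55: 237, -45: 277}
c [157.8 176.9] dir [0.69  0.724] sd [10.6 17.7]
scene (11, 15) {-135: 129}
scene (15, 19) {-145: 113, -135: 961, -125: 59}
scene (19, 24) {-145: 17, -135: 629}
c [166.8 391.5] dir [-0.668  0.745] sd [10.  25.2]
hub [261.62146272 285.80531069]
[262. 286.] angle cw from top -43.6
[262. 286.] angle cw from top -138.1
[281 275] angle cw from top -51.5
[281 275] angle cw from top -135.6
[281 285] angle cw from top -48.7
[281 285] angle cw from top -133.0
```

View pics/cmp.png

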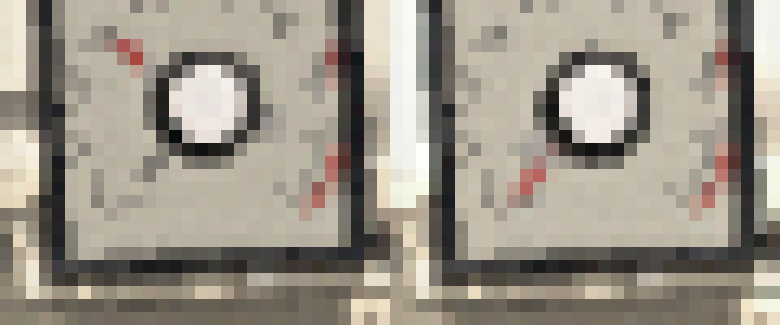

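The scene view shows the gauge seated in the cradle at about (250,155) with the same frame pixels as before. The red hand lies over the black zero hand at lower left (about −135°), the knob is out, and the bystanders are in place. Handing in.

```bash
python3 - <<'E'
from knob import *
S=seatR()
for n in('scene','top'):
    im,d=get_image(n);P=cloud(n,d);L=S.inv().apply((P-SEAT).reshape(-1,3)).reshape(P.shape)
    m=(L[...,0]<-.036)&(L[...,0]>-.047)&(np.hypot(L[...,1],L[...,2])<.018);q=L[m]
    if len(q): print(n,'knob face',np.median(q,0).round(4))
    for t in('gauge_center','media_bottle','reagent_bottle','tip_box','timer'):
        for r in landmark_of(n,t)[:1]: print(n,t,round(r['conf'],2),cam2w(n,r['location']).round(3))
print(hand_in())
E
```

```text
scene knob face [-0.0393 -0.0003 -0.0006]
scene gauge_center 0.87 [0.576 0.315 0.059]
scene media_bottle 0.96 [0.543 0.511 0.001]
scene reagent_bottle 0.75 [ 0.594  0.174 -0.002]
scene tip_box 0.78 [0.361 0.437 0.   ]
scene timer 0.71 [0.368 0.283 0.   ]
top knob face [-0.0411  0.0005  0.0025]
top gauge_center 0.83 [0.457 0.183 0.032]
top media_bottle 0.9 [0.547 0.511 0.002]
top reagent_bottle 0.87 [ 0.599  0.168 -0.002]
top tip_box 0.72 [ 0.356  0.439 -0.002]
top timer 0.58 [ 0.367  0.286 -0.001]
the job is handed in; nothing more can be done
None
```

The job is handed in; no verdict was reported. I laid the dark gauge in the cradle, lowering it until it touched the rails and ledge, and let go without visible movement. Then I gripped the knob, pressed it in 5 mm and turned it counter-clockwise about 4.06 rad in one grip. Knob torque rose to about 0.3 Nm at the stop; I released it there and moved the arm clear.

**Last checks:**
- **Gauge:** the image shows it seated in the cradle, in the same place as before the turning.
- **Knob:** it has sprung out; its face is about 39–41 mm in front of the estimated seat point, as before the press (40–41 mm).
- **Red hand:** it lies on the black zero hand at about −135°. The picture is only good to about ±3°, the same size as the 0.06 rad limit, so the torque rise and total turn are the stronger evidence.
- **Bystanders:** bottles, tip box and timer are within a few mm of their first readings.

**Disagreements:**
- The two cameras differ by 1–3 mm on the knob's position.
- In the last check the top camera's best "gauge" hit was the green look-alike, so I ignored it.
- My first three move calls were refused because each row needs every field; nothing moved.

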